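# Load the slide press and set its valve lever to float

### The job

Lay the slide carrier, which is lying loose on the bench, flat on the bed of the press with its slides under the raised platen, between the two side guides and back against the stop, and let go of it. Then push the valve lever away from the robot, past the stiff detent, into its float notch, so that the platen sinks by its own weight onto the carrier. Do not upset or shove the bottles, the slide box or the wire rack.

Things in the scene. Friction and masses are not known exactly. Their poses are not given: they have to be found in the camera images.
- press: Fixed bench press, front (its -x) towards the robot, open to front and back. Origin: underside, under the middle of the bed; x to the back, y to the left seen from the robot, z up. Base plate x -100..100, y -200..140, 25 mm thick. Steel bed on it, x -77..73, y -58..58, top at z 40 mm. White column on the left of the bed: x -33..57, y 84..132, up to z 250 mm.
- bed_spot (a point): Point on top of the bed where the carrier's origin belongs, axes as the press (press x -10, y 0, z 40 mm). From this point the inner faces of the two side guides are at y -41 and +41 mm (guides x -60..70, 10 mm high above the bed) and the front face of the back stop at x 62 mm (8 mm high). The carrier's back edge is then 2 mm from the stop.
- head_front (a point): Middle of the lower front edge of the white head block that overhangs the bed from the column; axes as the press (press x -28, y 0, z 165 mm). From here the head runs x 0..83, y -43..132, z 0..85 mm, with a ram housing on top up to z 130. An upright gripper holding the tab of a seated carrier would hit it: it must lean back to the front by 25 to 45 degrees.
- platen: Steel weight plate 80 x 66 x 12 mm, 0.7 kg, on a vertical ram under the head. Origin: centre of its underside; axes as the press. Raised: underside at press x 10, y 0, z 105 mm. It stays up until the lever enters its float notch, then sinks by itself in about 1 s; the lever cannot raise it again. Resting on a seated carrier its underside is at z 48 mm, on the bare bed at 40.
- lever_axle (a point): Centre of the lever's axle, which lies level along the press's y; axes as the press (press x -60, y -150, z 85 mm), at the right of the bed. Around it the valve block: x -43..43, y -28..28 mm, top 25 mm below this point, with two cheeks x -25..25 up to 18 mm above it, 34 mm apart, and a bent quadrant bar on the left cheek, up to 65 mm above.
- lever (a joint): Valve lever, rad, 0..0.82, growing as its knob goes away from the robot (press +x). At 0 it leans 0.45 from upright to the front, at 0.82 it leans 0.37 to the back on its end stop. Starts at 0..0.2. Up to about 0.35 it stays put and needs 3 to 5 N at the knob; then the stiff detent, up to 22 N, crest at 0.55; past that it is drawn on. Float notch: 0.70 to 0.82.
- lever_knob (a point): Centre of the lever's black ball knob, diameter 32 mm, 125 mm from the axle on a 12 mm round shaft. It moves in a vertical plane of the press's x and z.
- carrier: Loose aluminium slide carrier, 0.14 to 0.26 kg: plate 120 (x) x 74 (y) x 8 mm, two glass slides in its rear part, an upright grip tab at its front. Origin: centre of the underside; x to the rear (slide) end, z up. Tab x -58..-28, y -5..5, z 8..48 mm: grip it across its 10 mm. Starts flat on the bench left of the press, tab end to the robot, yaw 0.1 to 0.75 rad.
- bottle: Bystander: amber bottle, diameter 58, height 130 mm, standing; origin: centre of its foot.
- wash_bottle: Bystander: white plastic bottle, diameter 46, height 105 mm, standing; origin: centre of its foot.
- slide_box: Bystander: flat grey slide box 88 x 108 x 36 mm; origin: centre of its underside.
- rack: Bystander: wire staining rack 40 (x) x 185 (y) x 30 mm, lying in front of the press; origin: centre of its underside.
Not all that is in view belongs to the job. Leave any black look-alike of the carrier alone.

How it is judged:
By the outcome, as a careful person would: the job done as asked, in the order asked, and still so for the second after the job is handed in, with the robot touching nothing.
It also fails if it takes over 54 s, if anything falls off the work surface, if the arm or the gripper's body presses on something with over 40 N, if the wrist force passes 120 N, or if a joint passes its speed limit or range.

### The arm

A 6-joint arm with a two-finger parallel gripper is mounted at the origin on the work surface. World frame = base frame: x ahead of the robot, y to its left, z up, the work surface at z = 0. Lengths are in m, angles in rad, forces in N, time in s.
With the tool pointing down it reaches from about 0.35 to 0.975 m from the base axis. Payload 4.9 kg.
Tool frame: the origin (TCP) lies on the centre line of the jaws, within the pads' length; the fingertips stand ctrl.nose_length ahead of it and the grasp point (between the pads) lies 2 mm behind it (ctrl.nose_length is the distance from the TCP to the fingertips, in m); z points along the fingers, y is the direction in which the jaws open and shut (so a half turn about z gives the same grasp; the last joint's range is limited). The gripper opens to 85 mm and grips with 20 to 120 N. Pads are 22 mm wide; open, the fingers measure 114 mm over their backs; the gripper's body (76 mm by 85 mm) begins 54 mm behind the grasp point. The pads swing forward as they close: fully open they stand 13 mm farther back than shut.
Start: joints at [0.985, 0.053, 1.613, -0, 1.476, -0.119], TCP at [0.281, 0.558, 0.248] pointing down, gripper open.
Joint ranges: [-3.01, 3.01], [-1.01, 2.22], [0.06, 2.58], [-1.02, 4.17], [0.09, 2.62], [-3.14, 3.14]. Speed limits (rad/s): [2.57, 2.57, 3.14, 3.14, 3.14, 3.14].

### API

Orientations are given as a rotation vector (axis times angle).
In Python, from station import sensors, get_image, order, ctrl gives the robot as it stands.
- The arm moves only by the tool move_arm, never from a script. Its argument "increments" is a list of rows, each a list of 5 numbers: the shift along the tool's x, y, z in cm, then the turn about the tool's z in degrees, then the finger opening in cm, from 0 to 8.54. In form: [[dx, dy, dz, twist, gripper], ...]. A call has 1 to 5 rows; each row is the pose to reach, as a shift and turn from the pose commanded when the call began, along the tool's axes at that moment; what a row does not reach only later rows make up. A row lasts 1/8 s, in which the tool goes at most 62.5 mm and 10.7 degrees, less where a joint would pass 70% of its speed; a pose out of reach is approached as far as the arm can. A call with a gripper value outside its range is refused whole. The fingers move at their own pace and stop on an object; "newtons" is the grip in N (left out, the last holds). Time passes only in rows, so rows that repeat a pose let the fingers close. It gives the time, the measured TCP pose, the force and the opening at its end, in the units of the state.
- sensors.get_obs(): the state, without advancing time (a new reading comes with each control period).
- get_image(name): name is "side" or "top"; returns a dict with "image" (480x640x3 uint8, red, green, blue), "K" (3x3 intrinsics, pixels), "R" (3x3) and "t" (3): a world point X has camera coordinates R X + t. Camera axes: x right, y down, z forward; pixel columns grow to the right and rows downward; lengths in m; the calibration is good to about 2 mm. A picture is of the moment at which its call begins. There is no depth.
- order.finish_job(): hands the job in, once; it reports no verdict.
The state is a dict: "t": time; "q": joint angles; "dq": joint speeds; "effort": joint torques, N m; "tool_pos": TCP position; "tool_rot": TCP orientation; "contact_force": force on the tool from outside, world axes, zero at the start; "wrist_torque": the same for the moment, N m; "opening": finger opening in m.
Only numpy, scipy, OpenCV 4.12 (cv2) and the standard library are available. Lean on these libraries where they do the work, as an engineer would, in place of code of your own. Each camera call takes 0.05 s, during which the arm holds its last target.

## Working session

There is one attempt and no reset: what is moved stays moved. The work goes in short steps, Python scripts to look and compute and a tool call to move; the robot and the scene stay as the last step left them, time stands still between calls to the robot, and variables do not carry over. Pictures are saved under pics/ and viewed, and the job is handed in when it is done.

Besides the shell and the picture viewer there is one more tool, called after "Request:" as name(argument=value, ...), one argument or row to a line, values as JSON. move_arm: Moves the arm, as the interface text tells. Its arguments: {"type":"object","properties":{"increments":{"type":"array"},"newtons":{"type":"number"}},"required":["increments"]}

```bash
ls; mkdir -p pics; python3 - <<'E'
from station import sensors, get_image, order, ctrl
import cv2,numpy as np
o=sensors.get_obs()
for k,v in o.items(): print(k,np.round(v,4))
print(ctrl.nose_length,[a for a in dir(ctrl) if a[0]!='_'])
for n in("side","top"):
    d=get_image(n); cv2.imwrite(f"pics/{n}0.png",d["image"][:,:,::-1]); print(n,d["K"],d["R"],d["t"], -d["R"].T@d["t"])
E
```

```text
pics
t 0.0
q [ 0.985   0.0534  1.6143  0.      1.476  -0.119 ]
dq [ 0.0014 -0.0023 -0.0004 -0.0006 -0.0003 -0.0012]
effort [-5.00000e-04 -3.93690e+01 -3.70175e+01 -3.00000e-04  7.10000e-03
 -0.00000e+00]
tool_pos [0.2809 0.5576 0.2471]
tool_rot [-0.7264 -3.0557  0.0031]
contact_force [ 0.318  -0.6984  0.4111]
wrist_torque [ 0.0145 -0.0266  0.0333]
opening 0.0854
0.017 ['MotionError', 'nose_length']
side [[495.55831762   0.         322.86194061]
 [  0.         495.55831762 247.46993907]
 [  0.           0.           1.        ]] [[ 0.94689949 -0.32130189 -0.01210175]
 [-0.22434705 -0.63326834 -0.74070211]
 [ 0.23032533  0.70408544 -0.6717246 ]] [-0.51932331  0.19854063  1.2569275 ] [ 0.24678674 -0.92611441  0.98508386]
top [[613.65841991   0.         323.76835013]
 [  0.         613.65841991 249.95376284]
 [  0.           0.           1.        ]] [[ 0.02363834 -0.99971951 -0.00145676]
 [-0.9876475  -0.02312707 -0.15497596]
 [ 0.1548988   0.00510214 -0.98791717]] [-0.00716212  0.5907664   1.77241958] [ 0.30909259 -0.00254056  1.84254789]
```

View pics/side0.png

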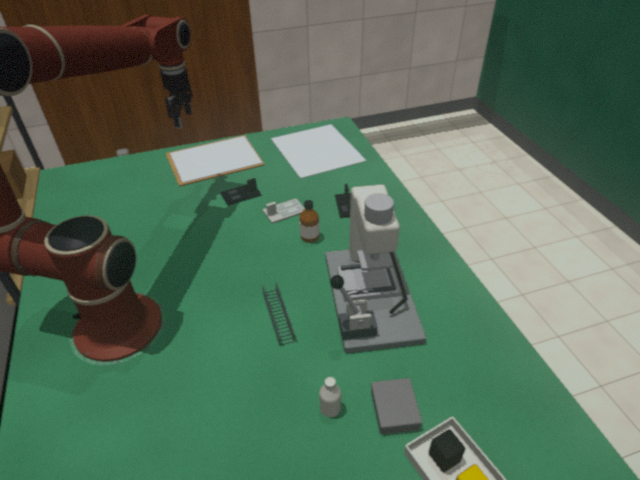

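View pics/top0.png

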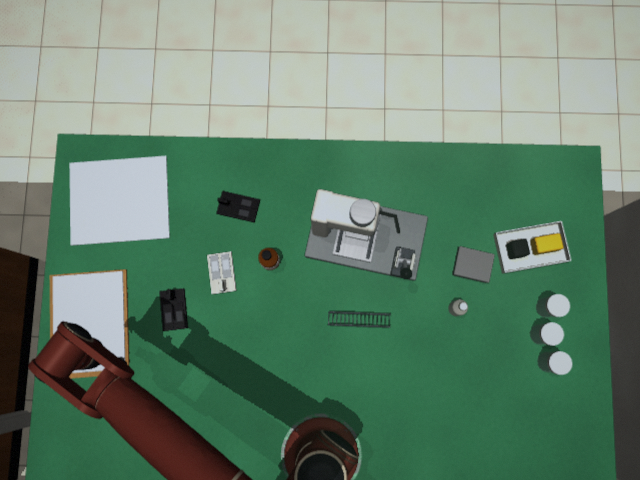

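The side view shows the silver carrier at (284,210), the amber bottle at (310,225) and the press at (370,270). In the top view these are the carrier at (221,273), the bottle at (269,258), the press at (365,240), the lever knob at about (405,270) and the rack at (360,319).

Three things have the carrier's shape (top view): silver at (221,273), black at (238,206) and black at (173,309). The silver one fits because it is aluminium with its tab end towards the robot. I'll confirm this in enlarged crops.

```bash
python3 - <<'E'
import cv2,numpy as np
t=cv2.imread("pics/top0.png"); s=cv2.imread("pics/side0.png")
def crop(i,x,y,w,h,f,n): cv2.imwrite(n,cv2.resize(i[y:y+h,x:x+w],None,fx=f,fy=f,interpolation=cv2.INTER_CUBIC))
crop(t,195,235,100,75,8,"pics/c_t.png"); crop(s,250,180,90,65,8,"pics/c_s.png")
crop(t,300,180,133,100,6,"pics/p_t.png"); crop(s,320,180,110,175,3.4,"pics/p_s.png")
E
```

```text
(no output)
```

View pics/c_t.png

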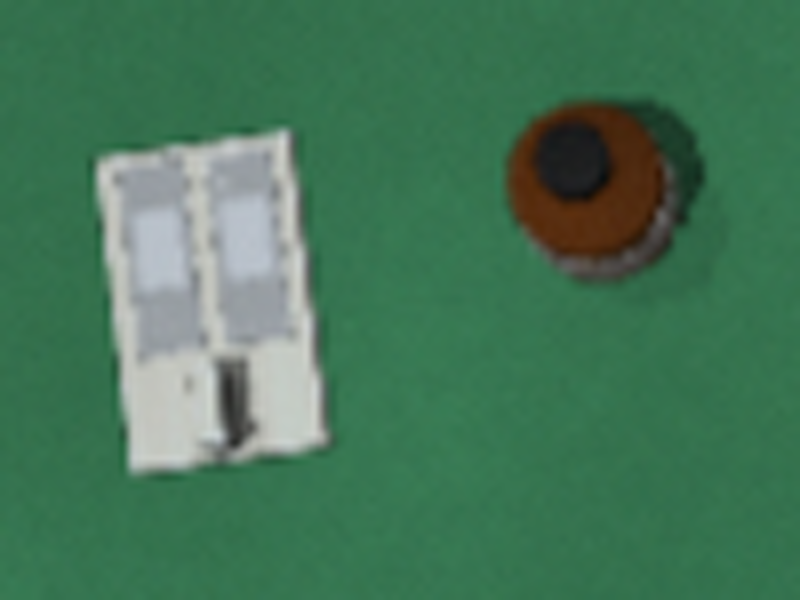

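View pics/c_s.png

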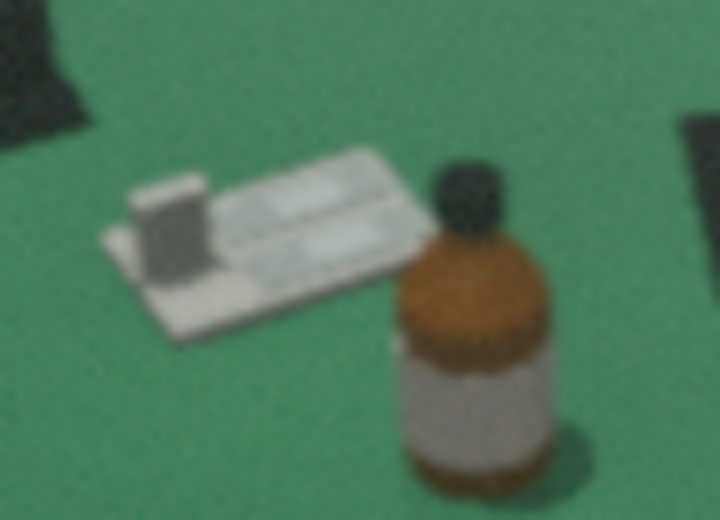

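View pics/p_t.png

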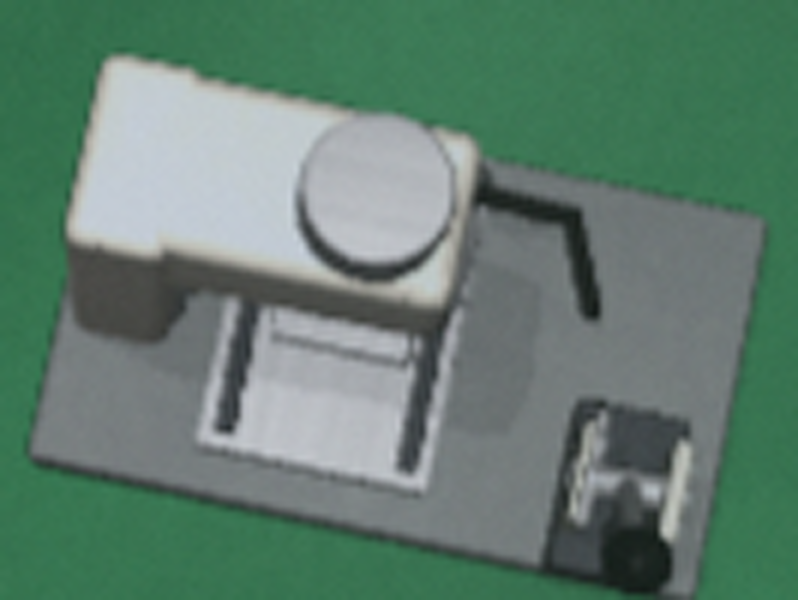

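View pics/p_s.png

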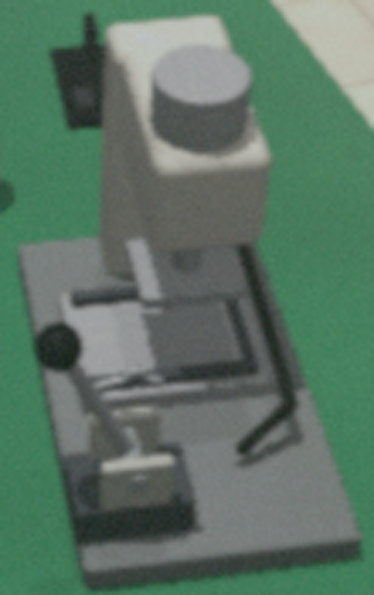

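The crops confirm it. The silver plate has two glass slides, with its upright tab at crop (235,400), full image (224,285), pointing towards the robot; the others are black decoys. Next I'll measure the carrier, the press base plate, the knob and the bystanders.

```bash
cat > h.py <<'E'
import cv2,numpy as np
from station import sensors,get_image,ctrl
C={}
K={'side':(495.55831762,322.86194061,247.46993907),'top':(613.65841991,323.76835013,249.95376284)}
R={'side':np.array([[0.94689949,-0.32130189,-0.01210175],[-0.22434705,-0.63326834,-0.74070211],[0.23032533,0.70408544,-0.6717246]]),
'top':np.array([[0.02363834,-0.99971951,-0.00145676],[-0.9876475,-0.02312707,-0.15497596],[0.1548988,0.00510214,-0.98791717]])}
T={'side':np.array([-0.51932331,0.19854063,1.2569275]),'top':np.array([-0.00716212,0.5907664,1.77241958])}
def ray(n,p):
    f,cx,cy=K[n]; d=R[n].T@np.array([(p[0]-cx)/f,(p[1]-cy)/f,1]); return -R[n].T@T[n], d/np.linalg.norm(d)
def onz(n,p,z):
    c,d=ray(n,p); return c+d*(z-c[2])/d[2]
def tri(ps,pt):
    c1,d1=ray('side',ps);c2,d2=ray('top',pt)
    A=np.stack([d1,-d2],1); s=np.linalg.lstsq(A,c2-c1,rcond=None)[0]
    a=c1+s[0]*d1;b=c2+s[1]*d2; return (a+b)/2,np.linalg.norm(a-b)
def proj(n,X):
    f,cx,cy=K[n]; c=R[n]@np.asarray(X)+T[n]; return np.array([f*c[0]/c[2]+cx,f*c[1]/c[2]+cy])
E
python3 - <<'E'
from h import *
for n in('top','side'):
    im=cv2.imread(f"pics/{n}0.png"); hsv=cv2.cvtColor(im,cv2.COLOR_BGR2HSV)
    ng=((hsv[...,1]<90)|(hsv[...,0]<60)|(hsv[...,0]>90)).astype(np.uint8)
    cs,_=cv2.findContours(ng,cv2.RETR_EXTERNAL,cv2.CHAIN_APPROX_NONE)
    for c in cs:
        a=cv2.contourArea(c)
        if 60<a<30000:
            ap=cv2.approxPolyDP(c,3,True)[:,0]
            print(n,a,cv2.boundingRect(c),np.round(cv2.minAreaRect(c)[0],1),np.round(cv2.minAreaRect(c)[2],1),ap.tolist() if len(ap)<12 else len(ap))
E
```

```text
top 4252.0 (281, 413, 81, 67) [321. 446.] 90.0 12
top 610.0 (538, 351, 35, 24) [555.  362.5] 90.0 [[539, 356], [539, 366], [556, 374], [565, 374], [572, 366], [571, 358], [562, 351]]
top 589.0 (531, 322, 34, 24) [547.5 333.5] 90.0 [[533, 327], [531, 337], [537, 343], [556, 345], [564, 335], [555, 322]]
top 238.0 (448, 299, 20, 17) [457.5 307. ] 90.0 [[465, 301], [452, 301], [450, 313], [465, 313]]
top 593.0 (537, 294, 34, 24) [553.5 305.5] 90.0 [[568, 299], [553, 294], [540, 299], [537, 310], [543, 316], [563, 316], [570, 307]]
top 914.0 (160, 289, 27, 42) [173.2 309.3] 84.6 [[183, 289], [160, 292], [163, 330], [186, 327]]
top 968.0 (207, 251, 30, 44) [221.  272.4] 82.9 [[231, 251], [207, 255], [212, 294], [236, 290]]
top 359.5 (258, 247, 22, 23) [268.5 258. ] 0.0 [[264, 248], [258, 254], [259, 262], [264, 268], [273, 269], [279, 256], [274, 249]]
top 1062.0 (453, 246, 42, 37) [473.6 264. ] 12.5 [[459, 246], [453, 274], [488, 282], [494, 254]]
top 2904.0 (493, 220, 79, 54) [532.  246.4] 79.7 [[562, 221], [496, 232], [493, 235], [502, 272], [570, 261]]
top 837.5 (217, 191, 43, 31) [23
[... 406 characters left out ...]
6.6 405.4] 79.4 [[409, 378], [371, 382], [383, 434], [420, 427], [422, 420]]
side 706.0 (319, 376, 23, 42) [330.  396.5] 90.0 [[328, 376], [319, 389], [319, 406], [324, 415], [332, 417], [340, 410], [341, 391], [335, 379]]
side 101.5 (263, 287, 18, 55) [271.7 313.8] 72.3 [[263, 287], [279, 341]]
side 120.5 (274, 285, 21, 55) [284.2 312.3] 69.3 [[276, 285], [274, 293], [278, 294], [294, 339]]
side 1296.5 (262, 198, 58, 45) [295.5 214.2] 29.4 12
side 10852.0 (325, 184, 102, 169) [369.1 267. ] 78.2 16
side 476.5 (220, 179, 40, 26) [239.4 192.1] 71.6 [[255, 180], [220, 193], [228, 204], [259, 195]]
side 3078.0 (270, 123, 97, 56) [318.1 149.5] 76.0 [[366, 159], [330, 123], [270, 138], [300, 178]]
```

```bash
cat >> h.py <<'E'
def greenmap(im):
    f=im.astype(np.float32); return f[...,1]-0.5*(f[...,0]+f[...,2])  # green excess
def edge(im,p,q,w=5,m=0.12,n=40):
    """subpixel edge line between p,q: positions where green excess crosses half; returns points"""
    g=cv2.GaussianBlur(greenmap(im),(0,0),0.7); p=np.array(p,float);q=np.array(q,float)
    d=(q-p);L=np.linalg.norm(d);d/=L;nn=np.array([-d[1],d[0]]); out=[]
    s=np.linspace(-w,w,8*w+1)
    for a in np.linspace(m,1-m,n):
        P=p+d*L*a+np.outer(s,nn); v=cv2.remap(g,P[:,0].astype(np.float32).reshape(1,-1),P[:,1].astype(np.float32).reshape(1,-1),cv2.INTER_LINEAR)[0]
        h=(v[:6].mean()+v[-6:].mean())/2
        k=np.nonzero(np.diff(np.sign(v-h)))[0]
        if len(k)and abs(v[:6].mean()-v[-6:].mean())>12:
            j=k[np.argmin(abs(s[k]))]; t=s[j]+(h-v[j])/(v[j+1]-v[j])*(s[j+1]-s[j]); out.append(p+d*L*a+t*nn)
    out=np.array(out)
    vx,vy,x,y=cv2.fitLine(out.astype(np.float32),cv2.DIST_HUBER,0,.01,.01).ravel()
    r=np.abs((out-[x,y])@np.array([-vy,vx])); return (np.array([x,y]),np.array([vx,vy]),np.median(r),len(out))
def isect(a,b):
    A=np.stack([a[1],-b[1]],1); s=np.linalg.solve(A,b[0]-a[0]); return a[0]+s[0]*a[1]
E
python3 - <<'E'
from h import *
t=cv2.imread("pics/top0.png"); s=cv2.imread("pics/side0.png")
# carrier top
cor=[(231,251),(207,255),(212,294),(236,290)]
e=[edge(t,cor[i],cor[(i+1)%4],w=4) for i in range(4)]
print([ (round(float(x[2]),2),x[3]) for x in e])
c=[isect(e[i-1],e[i]) for i in range(4)]; print("carrier px",np.round(c,1).tolist())
W=np.array([onz('top',p,0.004) for p in c]); print(np.round(W,4)); 
print("sides",[round(float(np.linalg.norm(W[i]-W[i-1])),4) for i in range(4)],"cen",W.mean(0))
d=(W[0]+W[1]-W[2]-W[3]); print("yaw",np.arctan2(d[1],d[0]))
# press base
fr=edge(t,(305,256),(415,279)); rt=edge(t,(415,279),(425,215),m=.2)
lf=edge(t,(305,256),(311,225),m=.2,w=4)
print(fr[2:],rt[2:],lf[2:])
FR=isect(fr,rt);FL=isect(fr,lf); print("px",FR,FL)
a=onz('top',FL,0.0);b=onz('top',FR,0.0);b25=onz('top',FR,0.025);print(a,b,np.linalg.norm(a-b))
d=a-b;print("press yaw",np.arctan2(d[1],d[0])-np.pi/2, "right edge dir",)
p1=onz('top',rt[0],.025);p2=onz('top',rt[0]+rt[1]*10,.025);d=p1-p2;d*=np.sign(d[0]);print("yaw right",np.arctan2(d[1],d[0]))
E
```

```text
[(0.07, 40), (0.05, 40), (0.07, 40), (0.13, 40)]
carrier px [[231.10000610351562, 250.8000030517578], [206.39999389648438, 254.3000030517578], [211.0, 294.20001220703125], [236.39999389648438, 290.5]]
[[0.5881 0.2878 0.004 ]
 [0.5758 0.362  0.004 ]
 [0.4552 0.3421 0.004 ]
 [0.468  0.2663 0.004 ]]
sides [0.1221, 0.0753, 0.1222, 0.0768] cen [0.52177556 0.31454968 0.004     ]
yaw 0.1704582684673177
(np.float64(0.03692861663960526), 40) (np.float64(0.026503940136948106), 40) (np.float64(0.02324421441716809), 40)
px [415.19916 280.80325] [303.5654  256.59592]
[0.57616178 0.0677778  0.        ] [ 0.51032709 -0.27082479  0.        ] 0.34494335393187997
press yaw -0.19203465099291495 right edge dir
yaw right -0.189887557516809
```

```bash
python3 - <<'E'
from h import *
s=cv2.imread("pics/side0.png"); t=cv2.imread("pics/top0.png")
# dark knob blobs
for n,im,(x,y,w,h) in(('side',s,(322,270,30,26)),('top',t,(393,260,24,20))):
    v=im[y:y+h,x:x+w].max(2); print(n); print(v)
E
```

```text
side
[[130 128 128 128 123 109  99 107 122 128 130 127 130 128 123 120 143 156
  151 129 112 111 118 134 142 147 151 150 151 148]
 [129 129 129 129 123 112  98 107 121 124 129 128 127 123 125 119 134 152
  161 156 153 154 155 155 161 161 161 161 159 160]
 [128 127 127 129 124 119  98 105 122 128 127 129 129 129 125 118 129 149
  161 163 163 161 162 161 162 162 164 162 161 160]
 [126 125 127 128 128 122 104 103 118 127 128 131 129 127 123 116 123 146
  157 161 163 162 160 162 163 162 159 161 161 161]
 [128 127 127 128 127 127 110  99 113 122 127 124 120 117 108 102 102 131
  151 158 162 163 161 161 162 162 163 163 163 162]
 [126 127 127 129 131 124 110  97 106 118 119 106  95  82  74  65  67  93
  124 147 156 164 162 163 166 164 162 163 162 162]
 [128 128 127 130 129 127 115  99 107 113 100  77  60  56  49  45  45  53
   78 110 140 156 162 163 161 161 163 160 160 162]
 [128 128 129 128 129 128 118 101  96  94  76  56  44  45  51  47  51  51
   46  69 110 143 160 159 163 160 160 161 161 162]
 [131 126 126 128 127 127 124 104  86  70  54  48  48  52  58  54  51  42
   47  49  80 127 153
[... 3480 characters left out ...]
75  77  76  77  77  75  46  34  32  32  35  43  47  39  38  36  35
   33  97 113 112 114  95]
 [ 56  61  66  67  73  74  76  47  31  33  33  32  41  45  37  36  36  34
   37  96 112 112 114  93]
 [ 40  40  46  50  55  57  57  43  35  32  32  33  37  38  34  35  34  32
   40 102 114 117 114  92]
 [ 71  67  59  47  39  39  38  40  35  33  35  32  31  35  35  33  33  32
   57 109 118 122 114  92]
 [ 96  94  91  85  81  74  65  54  39  35  35  33  33  33  32  34  35  59
   93 118 122 124 108  99]
 [109 108 110 105 104  98  95  87  85  79  57  37  33  32  30  35  42  76
  100 112 117 122 100 107]
 [113 111 112 110 108 108 105 103 107 104  92  79  79  77  69  69  60  67
   72  79  87  94  88 111]]
```

```bash
python3 - <<'E'
from h import *
t=cv2.imread("pics/top0.png"); s=cv2.imread("pics/side0.png")
fr=edge(t,(305,256),(415,279)); rt=edge(t,(415,279),(425,215),m=.2); lf=edge(t,(305,256),(311,225),m=.2,w=4)
def wl(n,e,z): 
    a=onz(n,e[0]-20*e[1],z)[:2];b=onz(n,e[0]+20*e[1],z)[:2]; return a,(b-a)/np.linalg.norm(b-a)
F=wl('top',fr,0.);Rr=wl('top',rt,.025);L=wl('top',lf,.025)
cr=isect(F,Rr);cl=isect(F,L); print("front corners",cr,cl,np.linalg.norm(cr-cl))
# side view front bottom/right edges
print("side poly",cv2.approxPolyDP(cv2.findContours(((lambda h:((h[...,1]<90)|(h[...,0]<60)|(h[...,0]>90)).astype(np.uint8))(cv2.cvtColor(s,cv2.COLOR_BGR2HSV))),cv2.RETR_EXTERNAL,cv2.CHAIN_APPROX_NONE)[0][[i for i,c in enumerate(cv2.findContours(((lambda h:((h[...,1]<90)|(h[...,0]<60)|(h[...,0]>90)).astype(np.uint8))(cv2.cvtColor(s,cv2.COLOR_BGR2HSV))),cv2.RETR_EXTERNAL,cv2.CHAIN_APPROX_NONE)[0]) if cv2.boundingRect(c)[0]==325][0]],2,True)[:,0].tolist())
th=(np.arctan2(*(cl-cr)[::-1])-np.pi/2+ (np.arctan2(*( Rr[1]*np.sign(Rr[1][0]))[::-1])))/2
print("yaw",th)
X=np.array([np.cos(th),np.sin(th)]);Y=np.array([-X[1],X[0]])
mid=(cr+cl)/2; # press (-100,-30)
O=mid+X*.1+Y*.03; print("press O",O)
P=lambda x,y,z:np.append(O+X*x+Y*y,z)
for nm,p in dict(bed_spot=P(-.01,0,.04),axle=P(-.06,-.15,.085),head=P(-.028,0,.165)).items(): print(nm,np.round(p,4),proj('top',p).round(1),proj('side',p).round(1))
k,err=tri((336.6,281.7),(405.5,272.9)); r=k-P(-.06,-.15,.085); print("knob",k,err,"rel press",r[:2]@X,r[:2]@Y,r[2],"r",np.hypot(r[:2]@X,r[2]),"lean",np.arctan2(r[:2]@X,r[2])+.45)
im=t.copy(); 
def mk(im,n,p): 
    u=proj(n,p); cv2.drawMarker(im,(int(round(u[0]*4+1.5)),int(round(u[1]*4+1.5))),(0,0,255),cv2.MARKER_CROSS,12,1)
for n,src,(x,y,w,h) in(('top',t,(290,180,150,110)),('side',s,(310,180,120,180))):
    im=cv2.resize(src,None,fx=4,fy=4,interpolation=cv2.INTER_CUBIC)
    for q in [(-.1,-.2,.025),(.1,-.2,.025),(-.1,.14,.025),(-.077,-.058,.04),(-.077,.058,.04),(-.07,-.041,.05),(-.07,.041,.05),(-.028,-.043,.25),(.055,-.043,.25),(-.06,-.15,.085),(-.028,0,.165),(.052,0,.048),(-.033,.132,.25)]: mk(im,n,P(*q))
    mk(im,n,k)
    cv2.imwrite(f"pics/chk_{n}.png",im[y*4:(y+h)*4,x*4:(x+w)*4][:600])
E
```

```text
front corners [ 0.5109111  -0.26782174] [0.57585095 0.06617974] 0.34025604011944366
side poly [[345, 184], [345, 193], [336, 194], [335, 197], [340, 216], [348, 216], [350, 219], [349, 248], [325, 252], [344, 350], [354, 352], [422, 344], [426, 336], [395, 253], [400, 225], [393, 209], [393, 198], [384, 184], [353, 186], [349, 193]]
yaw -0.19096144998315825
press O [ 0.64725733 -0.09034663]
bed_spot [ 0.6374 -0.0884  0.04  ] [356.  235.6] [365.2 278.3]
axle [ 0.5599 -0.2262  0.085 ] [404.1 260.3] [357.8 312.4]
head [ 0.6198 -0.085   0.165 ] [357.  233.8] [360.3 243.9]
knob [ 0.50961723 -0.21600251  0.19671607] 7.080332432460718e-05 rel press -0.051288257663067646 0.0005037647379921611 0.11171607417347452 r 0.12292667164959148 lean 0.019608709063107688
```

View pics/chk_top.png

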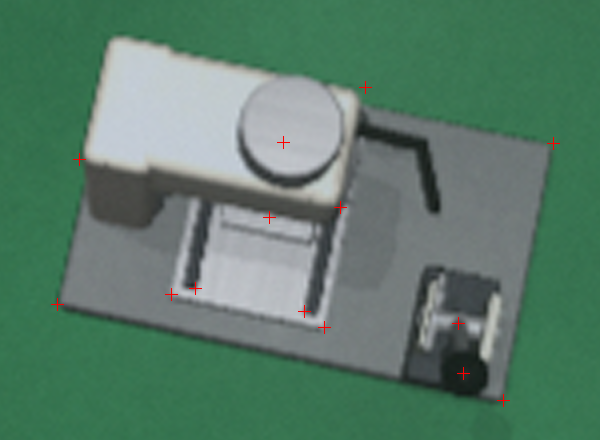

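View pics/chk_side.png

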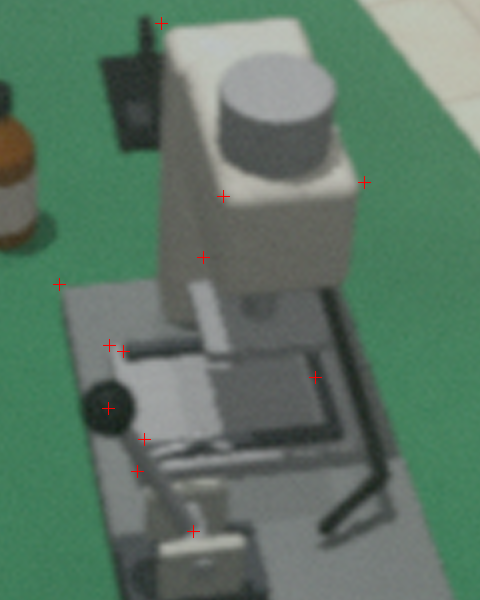

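Both overlays agree with the image to about 1 px. In the side view the base corner at (64,289) lies within 1.3 px of its mark. The knob's height and its radius from the axle (0.123 against 0.125 m) check out, and the lever reads about 0.02 rad. Next I'll check the tab and the bystanders.

```bash
python3 - <<'E'
from h import *
t=cv2.imread("pics/top0.png"); s=cv2.imread("pics/side0.png")
O=np.array([.5218,.3145]);th=.1705;X=np.array([np.cos(th),np.sin(th)]);Y=np.array([-X[1],X[0]])
P=lambda x,y,z:np.append(O+X*x+Y*y,z)
for n,src,(x,y,w,h) in(('top',t,(200,245,45,55)),('side',s,(255,190,60,40))):
    f=10;im=cv2.resize(src,None,fx=f,fy=f,interpolation=cv2.INTER_CUBIC)
    for q in [(-.058,-.005,.048),(-.058,.005,.048),(-.028,-.005,.048),(-.028,.005,.048),(-.06,-.037,.008),(-.06,.037,.008),(.06,-.037,.008),(.06,.037,.008)]:
        u=proj(n,P(*q)); cv2.drawMarker(im,(int(u[0]*f+f/2),int(u[1]*f+f/2)),(0,0,255),cv2.MARKER_CROSS,14,1)
    cv2.imwrite(f"pics/tab_{n}.png",im[y*f:(y+h)*f,x*f:(x+w)*f])
print("tab",P(-.043,0,.048))
print("bottle top", tri((309,204),(267,255)))
for nm,p,z in(('rackL',(329,311),.03),('rackR',(390,326),.03),('rackTL',(329,326),.0),('wash',(459,308),.1),('bottle foot side',None,0)):
    if p: print(nm,onz('top',p,z))
print('bottle foot',onz('side',(311,238),0))
E
```

```text
tab [0.4794235  0.30720397 0.048     ]
bottle top (array([0.56243939, 0.1664235 , 0.12315973]), np.float64(0.004006422184754965))
rackL [ 0.41179219 -0.01287641  0.03      ]
rackR [ 0.37217781 -0.19267524  0.03      ]
rackTL [ 0.36893233 -0.01404219  0.        ]
wash [ 0.4249603  -0.38026423  0.1       ]
bottle foot [ 5.64437503e-01  1.58780826e-01 -1.11022302e-16]
```

View pics/tab_top.png

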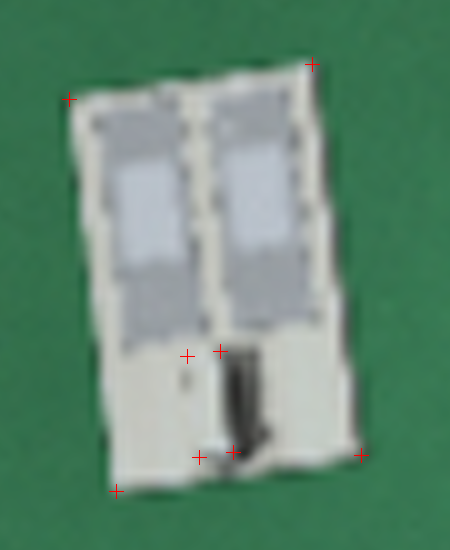

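View pics/tab_side.png

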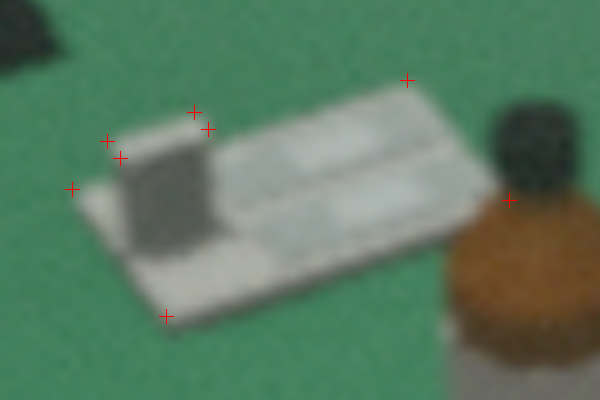

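The marks land on the plate and tab in both views. The side view shows the same shift of about 1 px that it has on the press. Now a helper to work out the moves.

```bash
cat >> h.py <<'E'
from scipy.spatial.transform import Rotation as Ro
def plan(x,y,z,jaw=None):
    o=sensors.get_obs(); M=Ro.from_rotvec(o['tool_rot']).as_matrix(); d=M.T@(np.array([x,y,z])-o['tool_pos'])
    j=np.degrees(np.arctan2(M[1,1],M[0,1])); tw=None if jaw is None else (j-jaw+90)%180-90
    print("t",round(o['t'],2),"pos",np.round(o['tool_pos'],4),"jaw",round(j,2),"tilt",round(float(np.degrees(np.arccos(-M[2,2]))),2),"F",np.round(o['contact_force'],1),"open",round(o['opening'],4))
    print("-> inc cm",np.round(d*100,2),"twist",None if tw is None else round(tw,1))
E
python3 -c "
from h import *
plan(.4795,.3068,.247,99.8);plan(.4795,.3068,.12,99.8)"
```

```text
t 0.1 pos [0.281  0.5577 0.2472] jaw 63.26 tilt 0.11 F [-0.5  0.3 -1.3] open 0.0851
-> inc cm [-29.02 -13.47   0.03] twist -36.5
t 0.1 pos [0.281  0.5577 0.2472] jaw 63.26 tilt 0.11 F [-0.5  0.3 -1.3] open 0.0851
-> inc cm [-29.02 -13.44  12.73] twist -36.5
```

Request:
move_arm(
  increments=[
    [-5,-2.3,0,-7,8.5],
    [-10,-4.6,1,-15,8.5],
    [-15,-7,2,-23,8.5],
    [-20,-9.3,3,-30,8.5],
    [-25,-11.6,5,-36.5,8.5],
  ],
)

```text
t: 0.72
tool_pos: [0.4535, 0.3407, 0.1985]
tool_rot: [-0.273, 3.128, 0.001]
contact_force: [1.1, 0.9, 0.3]
opening: 0.085
```

```bash
python3 -c "
from h import *
plan(.4795,.3068,.10,99.8)"
```

```text
t 0.72 pos [0.4535 0.3407 0.1985] jaw 99.98 tilt 0.1 F [1.1 0.9 0.3] open 0.085
-> inc cm [-1.96 -3.8   9.85] twist 0.2
```

Request:
move_arm(
  increments=[
    [-1,-2,3,0.2,8.5],
    [-2,-3.85,7,0.2,8.5],
    [-2,-3.85,9.9,0.2,8.5],
    [-2,-3.85,9.9,0.2,8.5],
  ],
)

```text
t: 1.23
tool_pos: [0.4763, 0.3061, 0.0958]
tool_rot: [0.26, -3.124, 0.004]
contact_force: [0.6, 0.3, 0.5]
opening: 0.0847
```

```bash
python3 - <<'E'
from h import *
plan(.4795,.3068,.032,99.8)
for n,(x,y,w,h) in(('top',(190,230,80,90)),('side',(240,150,90,80))):
    im=get_image(n)["image"][:,:,::-1]; cv2.imwrite(f"pics/a1_{n}.png",cv2.resize(im[y:y+h,x:x+w],None,fx=6,fy=6,interpolation=cv2.INTER_CUBIC))
E
```

```text
t 1.23 pos [0.4763 0.3061 0.0958] jaw 99.52 tilt 0.41 F [0.6 0.3 0.5] open 0.0847
-> inc cm [-0.37  0.03  6.38] twist -0.3
```

View pics/a1_side.png

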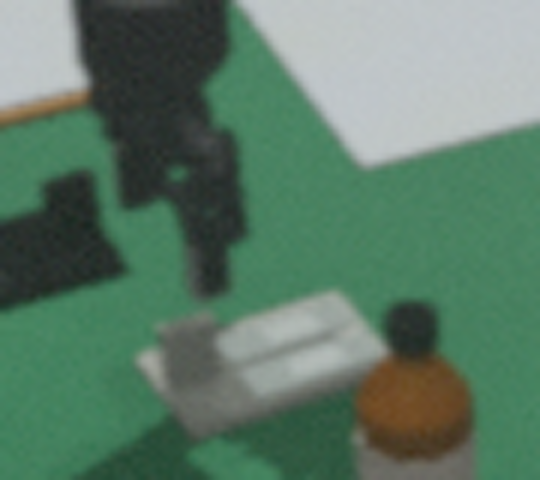

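View pics/a1_top.png

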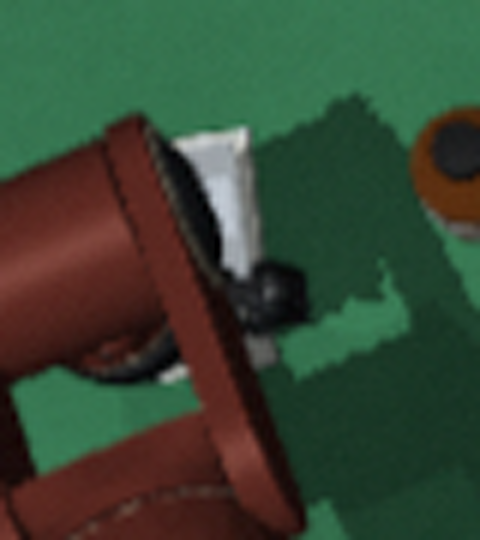

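The jaws stand above the silver tab, with the tab at side crop (190,345), so I'm descending.

Request:
move_arm(
  increments=[
    [-0.3,0,2,0,8.5],
    [-0.3,0,4,0,8.5],
    [-0.3,0,5.8,0,8.5],
    [-0.3,0,6.3,0,8.5],
    [-0.3,0,6.3,0,8.5],
  ],
)

```text
t: 1.95
tool_pos: [0.4812, 0.3078, 0.0356]
tool_rot: [0.262, -3.13, 0.001]
contact_force: [-0.7, -0.3, -0.1]
opening: 0.0849
```

```bash
python3 - <<'E'
from h import *
plan(.4795,.3068,.032,99.8)
for n,(x,y,w,h) in(('side',(240,150,90,80)),):
    im=get_image(n)["image"][:,:,::-1]; cv2.imwrite(f"pics/a2_{n}.png",cv2.resize(im[y:y+h,x:x+w],None,fx=6,fy=6,interpolation=cv2.INTER_CUBIC))
plan(.4795,.3068,.032,99.8)
E
```

```text
t 1.95 pos [0.4812 0.3078 0.0356] jaw 99.56 tilt 0.07 F [-0.7 -0.3 -0.1] open 0.0849
-> inc cm [ 0.18 -0.07  0.36] twist -0.2
t 2.0 pos [0.4817 0.3081 0.0364] jaw 99.55 tilt 0.01 F [ 0.2  0.3 -0.1] open 0.0853
-> inc cm [ 0.24 -0.09  0.44] twist -0.2
```

View pics/a2_side.png

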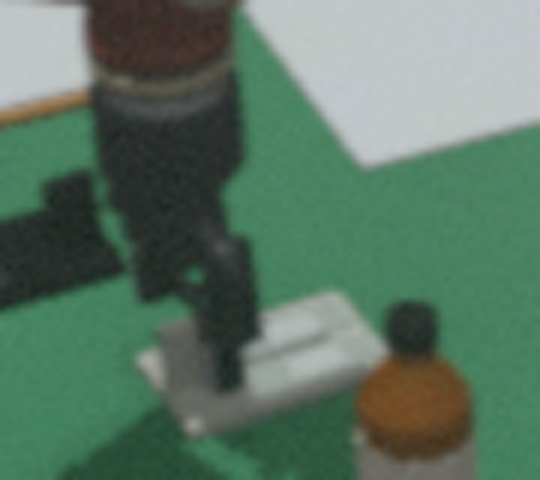

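Request:
move_arm(
  increments=[
    [0.2,-0.1,0.4,-0.2,8.5],
    [0.2,-0.1,0.4,-0.2,5],
    [0.2,-0.1,0.4,-0.2,2],
    [0.2,-0.1,0.4,-0.2,0.5],
    [0.2,-0.1,0.4,-0.2,0.5],
  ],
  newtons=90,
)

```text
t: 2.62
tool_pos: [0.4798, 0.3067, 0.0324]
tool_rot: [-0.267, 3.13, 0.0]
contact_force: [0.0, 0.0, 0.6]
opening: 0.0119
```

Request:
move_arm(
  increments=[
    [0,0,0,0,0.5],
    [0,0,0,0,0.5],
    [0,0,0,0,0.5],
  ],
)

```text
t: 3.0
tool_pos: [0.4799, 0.3068, 0.0326]
tool_rot: [-0.267, 3.13, 0.0]
contact_force: [-0.4, -0.2, 2.7]
opening: 0.0087
```

Request:
move_arm(
  increments=[
    [0,0,-1,0,0.5],
    [0,0,-2.5,0,0.5],
    [0,0,-4,0,0.5],
    [0,0,-4,0,0.5],
  ],
)

```text
t: 3.5
tool_pos: [0.4811, 0.3073, 0.0748]
tool_rot: [-0.267, 3.126, 0.002]
contact_force: [1.0, -0.4, -2.6]
opening: 0.0087
```

```bash
python3 - <<'E'
from h import *
plan(.4795,.3068,.19,99.8)
for n,(x,y,w,h) in(('side',(230,140,110,100)),):
    im=get_image(n)["image"][:,:,::-1]; cv2.imwrite(f"pics/a3_{n}.png",cv2.resize(im[y:y+h,x:x+w],None,fx=6,fy=6,interpolation=cv2.INTER_CUBIC))
E
```

```text
t 3.5 pos [0.4811 0.3073 0.0748] jaw 99.76 tilt 0.25 F [ 1.  -0.4 -2.6] open 0.0087
-> inc cm [ 1.200e-01 -1.000e-02 -1.152e+01] twist -0.0
```

View pics/a3_side.png

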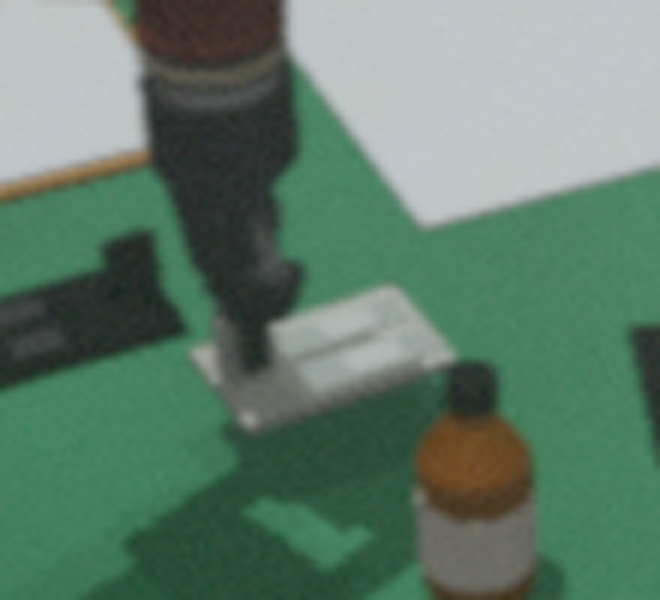

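The carrier is held level and the bottle is untouched. Lifting higher and swinging round in front of the bottle.

Request:
move_arm(
  increments=[
    [0,0,-4.5,0,0.5],
    [1,0,-9,0,0.5],
    [3,-3,-11.5,2,0.5],
    [5,-6.5,-11.5,6,0.5],
    [7,-10.7,-11.5,12,0.5],
  ],
)

```text
t: 4.18
tool_pos: [0.4281, 0.1885, 0.1872]
tool_rot: [0.065, 3.141, -0.0]
contact_force: [0.9, -1.4, -2.0]
opening: 0.0091
```

```bash
python3 - <<'E'
from h import *
plan(.4607,-.0543,.19,79)
E
```

```text
t 4.17 pos [0.4281 0.1885 0.1872] jaw 87.64 tilt 0.01 F [ 0.9 -1.4 -2. ] open 0.0091
-> inc cm [ -4.26 -24.12  -0.27] twist 8.6
```

Request:
move_arm(
  increments=[
    [-0.5,-5,-0.3,2,0.5],
    [-1,-10,-0.3,4,0.5],
    [-2,-15,-0.3,6,0.5],
    [-3.2,-20,-0.3,8.6,0.5],
    [-4.2,-24,-0.3,8.6,0.5],
  ],
)

```text
t: 4.8
tool_pos: [0.461, -0.054, 0.1898]
tool_rot: [-0.299, -3.127, -0.0]
contact_force: [0.3, 0.7, -1.3]
opening: 0.0084
```

Request:
move_arm(
  increments=[
    [0,0,2.5,0,0.5],
    [0,0,5,0,0.5],
    [0,0,8,0,0.5],
    [0,0,9,0,0.5],
    [0,0,9,0,0.5],
  ],
)

```text
t: 5.42
tool_pos: [0.4608, -0.0519, 0.0996]
tool_rot: [-0.297, -3.126, -0.001]
contact_force: [0.6, -1.4, -1.1]
opening: 0.0087
```

```bash
python3 - <<'E'
from h import *
plan(.5638,-.0742,.10,79)
for n,(x,y,w,h) in(('side',(270,180,140,110)),('top',(300,190,130,100))):
    im=get_image(n)["image"][:,:,::-1]; cv2.imwrite(f"pics/a4_{n}.png",cv2.resize(im[y:y+h,x:x+w],None,fx=5,fy=5,interpolation=cv2.INTER_CUBIC))
plan(.5638,-.0742,.10,79)
E
```

```text
t 5.42 pos [ 0.4608 -0.0519  0.0996] jaw 79.16 tilt 0.11 F [ 0.6 -1.4 -1.1] open 0.0087
-> inc cm [-10.53  -0.25  -0.06] twist 0.2
t 5.53 pos [ 0.4622 -0.0523  0.1015] jaw 79.16 tilt 0.11 F [ 0.1 -0.4 -1.6] open 0.0088
-> inc cm [-10.39  -0.24   0.16] twist 0.2
```

View pics/a4_side.png

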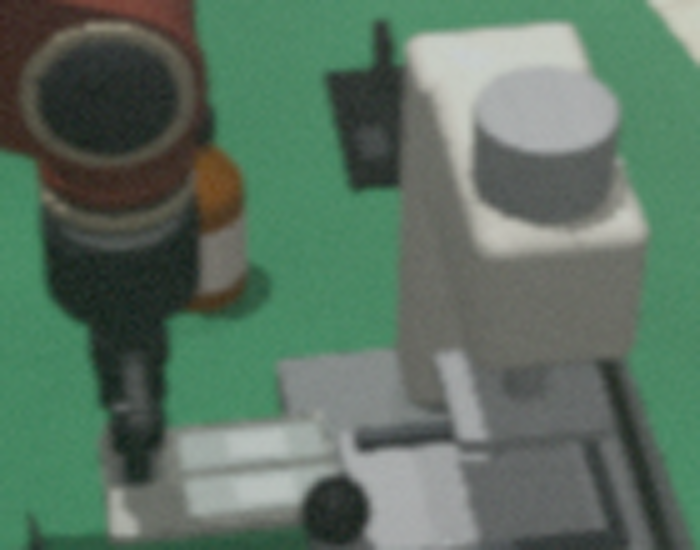

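View pics/a4_top.png

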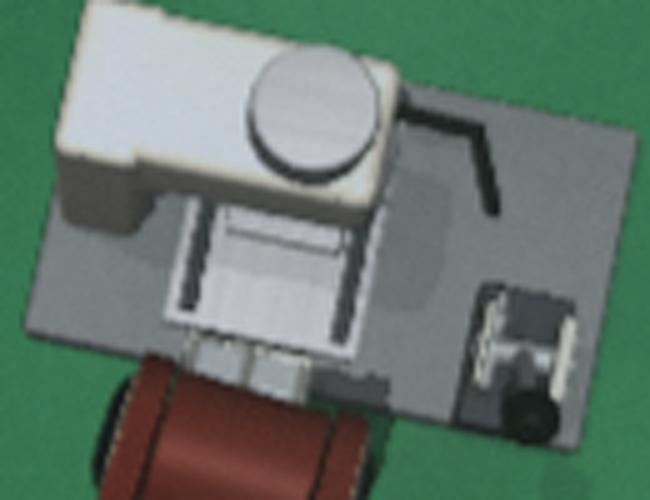

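```bash
python3 - <<'E'
from h import *
for z in(.1,.2,.25,.3,.35): print(z,(proj('top',(.4622,-.0523,z))-[300,190])*5, (proj('top',(.5,-.0595,z))-[300,190])*5)
# carrier lateral: slide pair / plate rear edge in top crop; predicted rear corners at z of plate top
X=np.array([.9818,-.1898]);Y=np.array([.1898,.9818]);C=np.array([.4622,-.0523])+X*.043
for q in [(.06,-.037),(.06,.037)]:
    print((proj('top',np.append(C+X*q[0]+Y*q[1],.077))-[300,190])*5,(proj('side',np.append(C+X*q[0]+Y*q[1],.077))-[270,180])*5)
E
```

```text
0.1 [217.14070182 510.75258401] [230.9946734  444.91571347]
0.2 [222.76842074 494.5283742 ] [237.43106525 424.81147468]
0.25 [225.84341964 485.66342767] [240.94684061 413.82985815]
0.3 [229.11474138 476.23249999] [244.68623923 402.14974847]
0.35 [232.60180722 466.17960135] [248.6712975  389.70231441]
[315.17016894 354.70284161] [345.6397328  505.28478365]
[190.57612698 327.884439  ] [323.29156957 405.44789773]
```

Request:
move_arm(
  increments=[
    [-3,-0.2,0,0.2,0.5],
    [-6,-0.2,0,0.2,0.5],
    [-9,-0.2,0,0.2,0.5],
    [-10.4,-0.2,0,0.2,0.5],
    [-10.4,-0.2,0,0.2,0.5],
  ],
)

```text
t: 6.15
tool_pos: [0.5639, -0.0738, 0.1012]
tool_rot: [0.302, 3.126, -0.0]
contact_force: [-0.8, -1.0, -3.5]
opening: 0.0086
```

```bash
python3 - <<'E'
from h import *
plan(.5638,-.0742,.0735,79)
for n,(x,y,w,h) in(('side',(290,190,130,110)),('top',(300,190,130,100))):
    im=get_image(n)["image"][:,:,::-1]; cv2.imwrite(f"pics/a5_{n}.png",cv2.resize(im[y:y+h,x:x+w],None,fx=5,fy=5,interpolation=cv2.INTER_CUBIC))
plan(.5638,-.0742,.0735,79)
E
```

```text
t 6.15 pos [ 0.5639 -0.0738  0.1012] jaw 78.96 tilt 0.05 F [-0.8 -1.  -3.5] open 0.0086
-> inc cm [ 0.01 -0.04  2.77] twist -0.0
t 6.25 pos [ 0.5624 -0.0734  0.1003] jaw 78.96 tilt 0.05 F [-0.3 -0.1 -2.1] open 0.0084
-> inc cm [-0.15 -0.05  2.68] twist -0.0
```

View pics/a5_side.png

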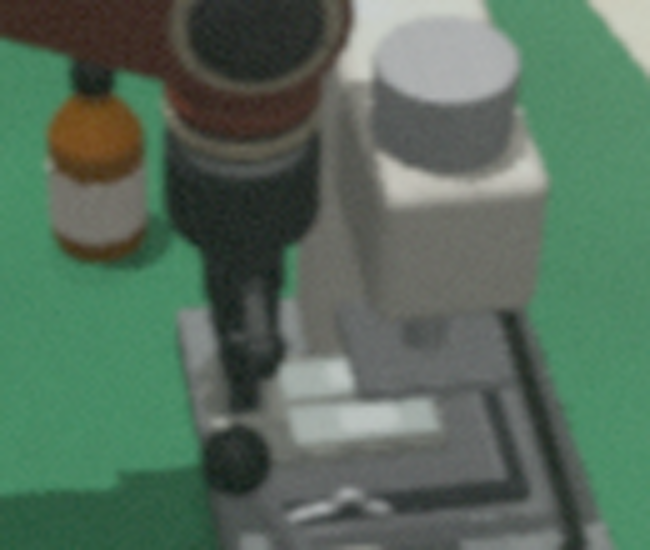

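View pics/a5_top.png

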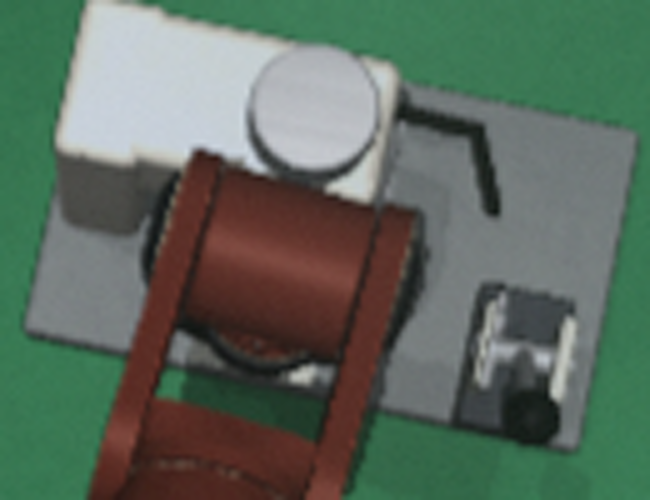

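Request:
move_arm(
  increments=[
    [0,-0.1,1,0,0.5],
    [0,-0.1,1.8,0,0.5],
    [0,-0.1,2.4,0,0.5],
    [0,-0.1,2.4,0,0.5],
  ],
)

```text
t: 6.75
tool_pos: [0.5622, -0.0744, 0.0752]
tool_rot: [-0.302, -3.125, -0.001]
contact_force: [-0.1, 0.8, -1.4]
opening: 0.0088
```

```bash
python3 - <<'E'
from h import *
for n,(x,y,w,h) in(('side',(320,240,90,70)),):
    im=get_image(n)["image"][:,:,::-1]; cv2.imwrite(f"pics/a6_{n}.png",cv2.resize(im[y:y+h,x:x+w],None,fx=8,fy=8,interpolation=cv2.INTER_CUBIC))
plan(.5638,-.0742,.0735,79)
E
```

```text
t 6.8 pos [ 0.5627 -0.0745  0.0758] jaw 78.96 tilt 0.05 F [-1.  -0.2 -1.7] open 0.0088
-> inc cm [-0.11  0.06  0.23] twist -0.0
```

View pics/a6_side.png

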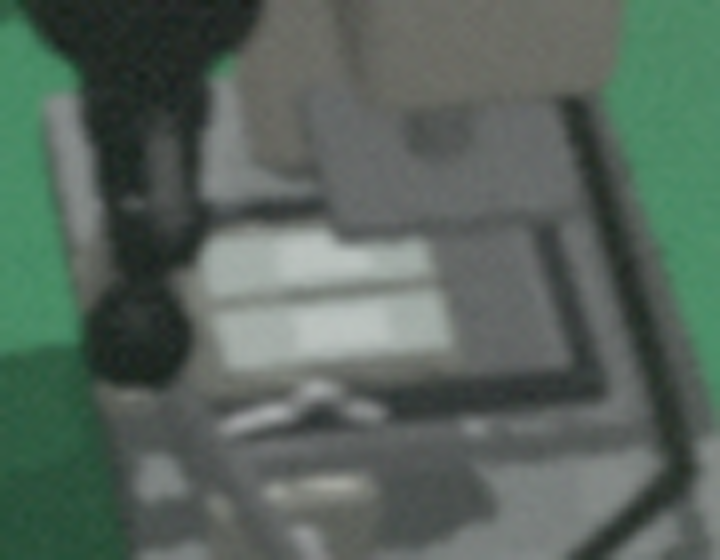

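The carrier lies between the two dark guides, which show at crop (290,205) and (450,395). Lowering the last few millimetres.

Request:
move_arm(
  increments=[
    [0,0,0.2,0,0.5],
    [0,0,0.4,0,0.5],
    [0,0,0.4,0,0.5],
  ],
)

```text
t: 7.18
tool_pos: [0.5633, -0.0747, 0.0726]
tool_rot: [0.302, 3.126, -0.0]
contact_force: [0.6, -0.9, -1.4]
opening: 0.009
```

Request:
move_arm(
  increments=[
    [0,0,0.1,0,0.5],
    [0,0,0.1,0,0.5],
  ],
)

```text
t: 7.42
tool_pos: [0.5633, -0.0748, 0.0727]
tool_rot: [0.302, 3.127, -0.0]
contact_force: [-3.6, 0.5, 5.4]
opening: 0.0089
```

Request:
move_arm(
  increments=[
    [0,0,0.1,0,0.5],
    [0,0,0.1,0,0.5],
  ],
)

```text
t: 7.68
tool_pos: [0.5633, -0.0747, 0.0726]
tool_rot: [-0.302, -3.127, 0.0]
contact_force: [-7.4, 1.5, 10.3]
opening: 0.0084
```

Request:
move_arm(
  increments=[
    [0,0,-0.2,0,0.5],
    [0,0,-0.2,0,2],
    [0,0,-0.2,0,4],
    [0,0,-0.2,0,4],
  ],
)

```text
t: 8.18
tool_pos: [0.5631, -0.0747, 0.0723]
tool_rot: [0.302, 3.127, -0.0]
contact_force: [-0.7, -0.5, -0.0]
opening: 0.0399
```

```bash
python3 - <<'E'
from h import *
plan(.5638,-.0742,.0735,79)
E
```

```text
t 8.18 pos [ 0.5631 -0.0747  0.0723] jaw 78.95 tilt 0.01 F [-0.7 -0.5 -0. ] open 0.0399
-> inc cm [-0.06  0.06 -0.12] twist -0.0
```

Request:
move_arm(
  increments=[
    [1,0,0,0,4],
    [2.5,0,0,0,4],
    [4.5,0,0,0,4],
    [6,0,0,0,3],
    [6,0,0,0,1],
  ],
)

```text
t: 8.8
tool_pos: [0.5028, -0.0628, 0.072]
tool_rot: [-0.302, -3.127, -0.0]
contact_force: [0.4, -0.5, -0.2]
opening: 0.0128
```

Request:
move_arm(
  increments=[
    [6,0,0,0,0],
    [9,0,0,0,0],
    [9,0,0,0,0],
  ],
)

```text
t: 9.18
tool_pos: [0.4145, -0.0455, 0.0718]
tool_rot: [-0.302, -3.127, -0.0]
contact_force: [1.4, 0.3, 0.0]
opening: 0.0002
```

```bash
python3 - <<'E'
from h import *
plan(.5638,-.0742,.0735,79)
for n,(x,y,w,h) in(('side',(300,210,110,90)),('top',(310,200,100,80))):
    im=get_image(n)["image"][:,:,::-1]; cv2.imwrite(f"pics/b_{n}_full.png",im);cv2.imwrite(f"pics/a7_{n}.png",cv2.resize(im[y:y+h,x:x+w],None,fx=7,fy=7,interpolation=cv2.INTER_CUBIC))
plan(.5638,-.0742,.0735,79)
E
```

```text
t 9.18 pos [ 0.4145 -0.0455  0.0718] jaw 78.95 tilt 0.01 F [1.4 0.3 0. ] open 0.0002
-> inc cm [-15.2    0.05  -0.18] twist -0.1
t 9.28 pos [ 0.4168 -0.0462  0.073 ] jaw 78.95 tilt 0.13 F [0.  0.  0.1] open 0.0001
-> inc cm [-1.497e+01  7.000e-02 -1.000e-02] twist -0.0
```

View pics/a7_side.png

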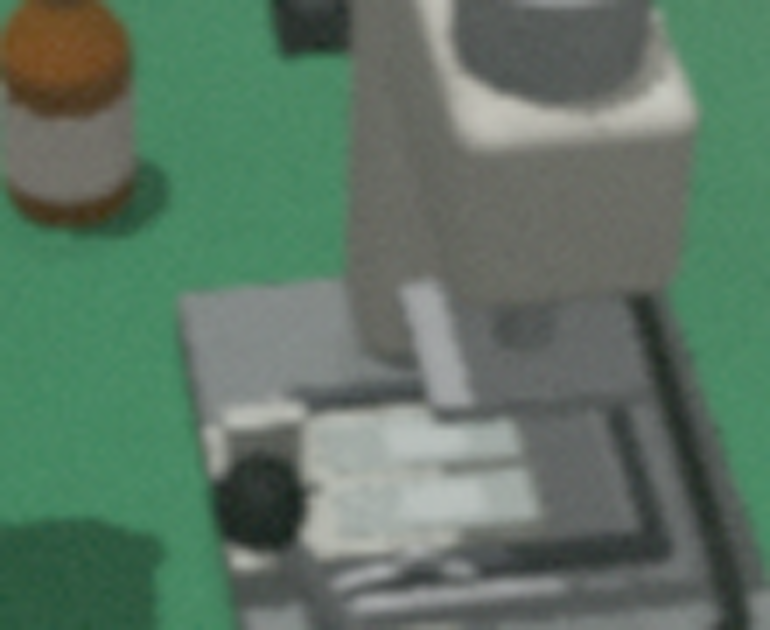

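View pics/a7_top.png

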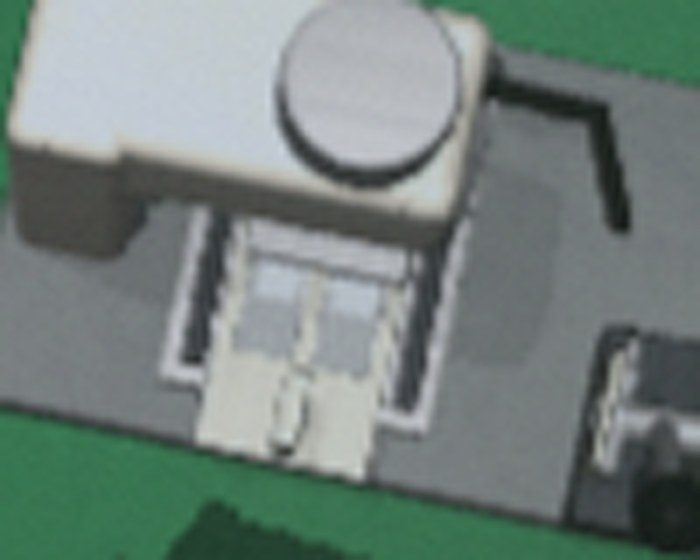

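The carrier is flat between the guides (top-crop front corners (197,443) and (362,477)), with its tab at (290,410). It sits about 30 mm short of the stop, so I'll measure how far to push.

```bash
cat >> h.py <<'E'
PO=np.array([.64726,-.09035]);PX=np.array([.9818,-.1898]);PY=np.array([.1898,.9818])
def press(p): d=np.asarray(p)[:2]-PO; return np.round([d@PX*1000,d@PY*1000],1)
def PW(x,y,z): return np.append(PO+PX*x/1000+PY*y/1000,z/1000)
E
python3 - <<'E'
from h import *
f=7
for q in[(197,443),(362,477)]:
    p=((q[0]+.5)/f-.5+310,(q[1]+.5)/f-.5+200); print("front",press(onz('top',p,.044)))
for q in[(168,378),(422,432)]:
    p=((q[0]+.5)/f-.5+310,(q[1]+.5)/f-.5+200); print("bed front",press(onz('top',p,.040)))
for q in[(285,450),(300,372)]:
    p=((q[0]+.5)/f-.5+310,(q[1]+.5)/f-.5+200); print("tab top ends",press(onz('top',p,.088)))
o=sensors.get_obs(); print(press(o['tool_pos']),o['tool_pos'])
E
```

```text
front [-102.5   36.2]
front [-101.9  -34.9]
bed front [-77.4  54. ]
bed front [-77.1 -55.9]
tab top ends [-103.7   -0.2]
tab top ends [-70.6   0.4]
[-234.7   -0.4] [ 0.41676806 -0.04622118  0.07303191]
```

Request:
move_arm(
  increments=[
    [-3,0,0,0,0],
    [-6,0,0,0,0],
    [-9,0,0,0,0],
    [-10.8,0,0,0,0],
    [-10.8,0,0,0,0],
  ],
  newtons=40,
)

```text
t: 9.9
tool_pos: [0.524, -0.0673, 0.0728]
tool_rot: [0.302, 3.126, -0.0]
contact_force: [0.3, 0.1, -0.0]
opening: -0.0001
```

```bash
python3 - <<'E'
from h import *
plan(*PW(-79,0,72),78.95); print(press(sensors.get_obs()['tool_pos']))
E
```

```text
t 9.9 pos [ 0.524  -0.0673  0.0728] jaw 78.95 tilt 0.08 F [ 0.3  0.1 -0. ] open -0.0001
-> inc cm [-4.64  0.08  0.09] twist -0.0
[-125.4   -0.7]
```

Request:
move_arm(
  increments=[
    [-0.8,0,0,0,0],
    [-1.6,0,0,0,0],
    [-2.4,0,0,0,0],
    [-3.0,0,0,0,0],
    [-3.6,0,0,0,0],
  ],
)

```text
t: 10.52
tool_pos: [0.5572, -0.0735, 0.0723]
tool_rot: [-0.302, -3.126, -0.0]
contact_force: [-3.3, 0.3, 1.6]
opening: 0.0003
```

Request:
move_arm(
  increments=[
    [-0.3,0,0,0,0],
    [-0.5,0,0,0,0],
    [-0.5,0,0,0,0],
  ],
)

```text
t: 10.9
tool_pos: [0.5623, -0.0745, 0.0723]
tool_rot: [0.302, 3.126, -0.0]
contact_force: [-0.7, -0.0, 1.4]
opening: -0.0002
```

```bash
python3 - <<'E'
from h import *
plan(*PW(-79,0,72),78.95); print(press(sensors.get_obs()['tool_pos']))
for n,(x,y,w,h) in(('side',(320,190,90,110)),('top',(310,200,100,80))):
    im=get_image(n)["image"][:,:,::-1]; cv2.imwrite(f"pics/a8_{n}.png",cv2.resize(im[y:y+h,x:x+w],None,fx=5.4,fy=5.4,interpolation=cv2.INTER_CUBIC))
E
```

```text
t 10.9 pos [ 0.5623 -0.0745  0.0723] jaw 78.96 tilt 0.05 F [-0.7 -0.   1.4] open -0.0002
-> inc cm [-0.74  0.06  0.03] twist 0.0
[-86.4  -0.6]
```

View pics/a8_side.png

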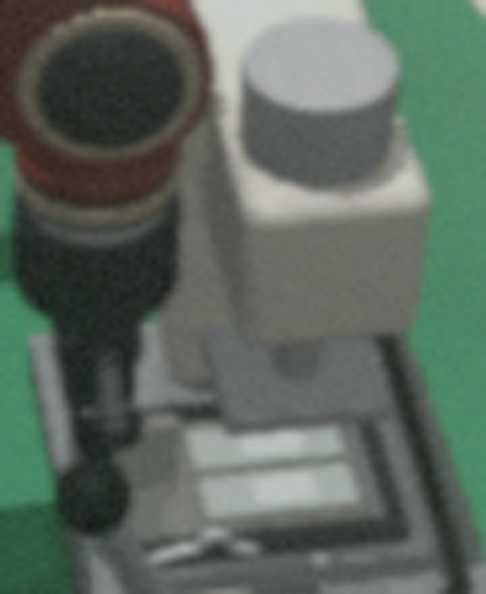

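The carrier slides in and there is still a gap to the stop at crop (385,480). I'll push on in small steps and watch the force.

Request:
move_arm(
  increments=[
    [-0.2,0,0,0,0],
    [-0.4,0,0,0,0],
    [-0.4,0,0,0,0],
  ],
)

```text
t: 11.38
tool_pos: [0.5662, -0.0753, 0.0723]
tool_rot: [0.302, 3.126, -0.0]
contact_force: [-0.2, -0.4, -0.1]
opening: 0.0002
```

Request:
move_arm(
  increments=[
    [-0.2,0,0,0,0],
    [-0.3,0,0,0,0],
    [-0.3,0,0,0,0],
  ],
)

```text
t: 11.75
tool_pos: [0.569, -0.0758, 0.0723]
tool_rot: [0.302, 3.127, -0.0]
contact_force: [-1.1, 0.4, 1.3]
opening: -0.0001
```

Request:
move_arm(
  increments=[
    [-0.1,0,0,0,0],
    [-0.2,0,0,0,0],
    [-0.2,0,0,0,0],
  ],
)

```text
t: 12.12
tool_pos: [0.571, -0.0762, 0.0722]
tool_rot: [0.302, 3.127, -0.0]
contact_force: [-1.2, -0.0, 0.5]
opening: -0.0001
```

```bash
python3 - <<'E'
from h import *
plan(*PW(-79,0,72),78.95); print(press(sensors.get_obs()['tool_pos']))
for n,(x,y,w,h) in(('side',(320,190,90,110)),):
    im=get_image(n)["image"][:,:,::-1]; cv2.imwrite(f"pics/a9_{n}.png",cv2.resize(im[y:y+h,x:x+w],None,fx=5.4,fy=5.4,interpolation=cv2.INTER_CUBIC))
E
```

```text
t 12.12 pos [ 0.571  -0.0762  0.0722] jaw 78.95 tilt 0.02 F [-1.2 -0.   0.5] open -0.0001
-> inc cm [0.14 0.06 0.02] twist 0.0
[-77.6  -0.6]
```

View pics/a9_side.png

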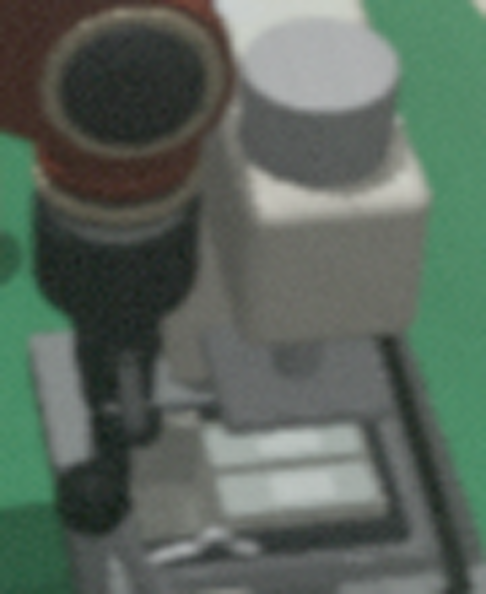

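Request:
move_arm(
  increments=[
    [-0.1,0,0,0,0],
    [-0.2,0,0,0,0],
    [-0.2,0,0,0,0],
  ],
)

```text
t: 12.55
tool_pos: [0.5716, -0.0763, 0.0723]
tool_rot: [-0.302, -3.123, -0.0]
contact_force: [-7.8, 1.3, 5.8]
opening: -0.0004
```

Request:
move_arm(
  increments=[
    [-0.1,0,0,0,0],
    [-0.1,0,0,0,0],
  ],
)

```text
t: 12.8
tool_pos: [0.5716, -0.0763, 0.0723]
tool_rot: [-0.301, -3.12, -0.001]
contact_force: [-12.0, 2.1, 9.5]
opening: 0.0002
```

The force rises at TCP press x -77, which matches the carrier meeting the stop. Backing off straight to the front and looking.

Request:
move_arm(
  increments=[
    [0.5,0,0,0,0],
    [2,0,0,0,0],
    [5,0,0,0,0],
    [9,0,0,0,0],
    [13,0,0,0,0],
  ],
)

```text
t: 13.42
tool_pos: [0.4447, -0.0516, 0.0721]
tool_rot: [0.302, 3.126, -0.0]
contact_force: [-0.3, -0.7, 0.7]
opening: -0.0003
```

```bash
python3 - <<'E'
from h import *
plan(*PW(-79,0,72),78.95); print(press(sensors.get_obs()['tool_pos']))
for n,(x,y,w,h) in(('side',(320,225,100,75)),('top',(310,200,100,80))):
    im=get_image(n)["image"][:,:,::-1]; cv2.imwrite(f"pics/c_{n}_full.png",im);cv2.imwrite(f"pics/a10_{n}.png",cv2.resize(im[y:y+h,x:x+w],None,fx=7,fy=7,interpolation=cv2.INTER_CUBIC))
plan(*PW(-79,0,72),78.95)
E
```

```text
t 13.43 pos [ 0.4447 -0.0516  0.0721] jaw 78.95 tilt 0.03 F [-0.3 -0.7  0.7] open -0.0003
-> inc cm [-12.72   0.06   0.02] twist 0.0
[-206.2   -0.3]
t 13.53 pos [ 0.4419 -0.0506  0.0703] jaw 78.96 tilt 0.2 F [-0.3  0.7 -0.6] open 0.0001
-> inc cm [-13.02   0.02  -0.21] twist 0.0
```

View pics/a10_side.png

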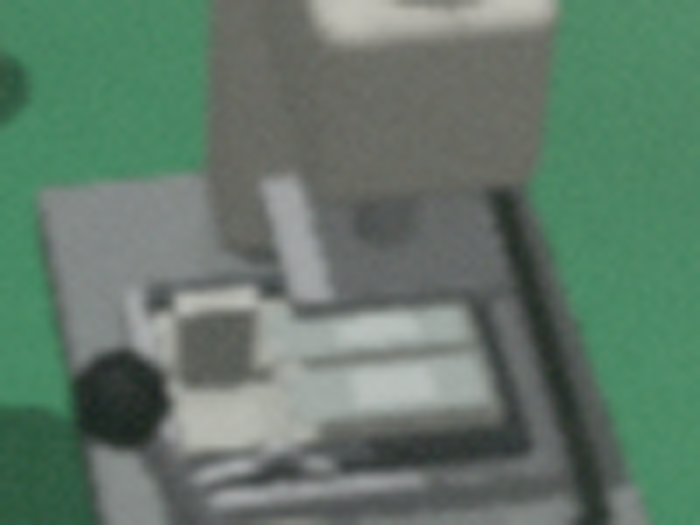

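View pics/a10_top.png

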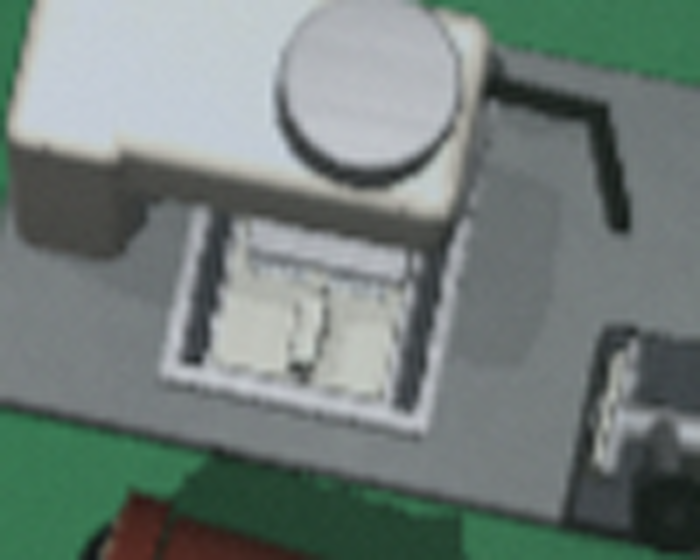

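The carrier is between the guides with its rear edge at the stop (side crop (500,420) against the stop at (510,430)), and the platen is still up. I'll check the seating by numbers and work out the approach to the knob.

```bash
python3 - <<'E'
from h import *
f=7
for q in[(208,367),(388,400)]:
    p=((q[0]+.5)/f-.5+310,(q[1]+.5)/f-.5+200); print("front",press(onz('top',p,.044)))
for q in[(293,374),(315,290)]:
    p=((q[0]+.5)/f-.5+310,(q[1]+.5)/f-.5+200); print("tab",press(onz('top',p,.088)))
print(PW(-165,-150,205)); plan(*PW(-165,-150,205),79.06)
E
```

```text
front [-69.8  38.4]
front [-67.4 -38.9]
tab [-72.    3.1]
tab [-35.6   1.4]
[ 0.456793 -0.206303  0.205   ]
t 13.53 pos [ 0.4419 -0.0506  0.0703] jaw 78.96 tilt 0.2 F [-0.3  0.7 -0.6] open 0.0001
-> inc cm [ -4.4  -14.99 -13.49] twist -0.1
```

```bash
python3 - <<'E'
from h import *
for fn,sh in(("pics/b_top_full.png",(0,0)),("pics/c_top_full.png",(0,0))):
    im=cv2.imread(fn).astype(np.float32); g=cv2.GaussianBlur(im[...,2]-im[...,0],(0,0),.8)
    y0=200;x0=310
    m=(g>8).astype(np.uint8); m[:,:330]=0;m[:,372:]=0;m[:225]=0;m[275:]=0
    k=cv2.connectedComponentsWithStats(m); j=1+np.argmax(k[2][1:,4]); ys,xs=np.nonzero(k[1]==j); print(k[2][j])
    # lower edge per column, subpixel
    pts=[]
    for c in range(xs.min()+2,xs.max()-1):
        r=ys[xs==c].max(); a,b=g[r,c],g[r+1,c]; pts.append((c,r+(a-8)/(a-b)))
    pts=np.array(pts,np.float32); l=cv2.fitLine(pts,cv2.DIST_HUBER,0,.01,.01).ravel()
    a=l[2:]-10*l[:2];b=l[2:]+10*l[:2]; A=press(onz('top',a,.044));B=press(onz('top',b,.044)); print(A,B,"yaw deg",np.degrees(np.arctan2(-(B-A)[0],(B-A)[1])))
E
```

```text
Traceback (most recent call last):
ValueError: attempt to get argmax of an empty sequence
```

```bash
python3 - <<'E'
import cv2,numpy as np
im=cv2.imread("pics/c_top_full.png"); print(im.shape,im[250,338:362].tolist()); print(im[244:262,347].tolist())
E
```

```text
(480, 640, 3) [[74, 71, 65], [129, 125, 121], [166, 169, 164], [188, 193, 188], [188, 196, 193], [188, 196, 193], [188, 195, 193], [188, 195, 193], [189, 196, 192], [189, 196, 193], [187, 194, 192], [188, 196, 193], [189, 197, 194], [163, 167, 163], [184, 190, 184], [194, 201, 194], [186, 191, 183], [124, 129, 124], [157, 163, 160], [171, 178, 175], [182, 187, 184], [187, 193, 191], [191, 198, 192], [190, 198, 193]]
[[188, 196, 192], [189, 196, 193], [188, 195, 191], [191, 197, 193], [189, 196, 192], [189, 196, 192], [189, 196, 193], [189, 196, 191], [193, 198, 194], [158, 159, 154], [168, 163, 159], [199, 193, 190], [174, 169, 165], [128, 124, 121], [120, 117, 112], [127, 125, 120], [129, 127, 121], [130, 127, 123]]
```

```bash
python3 - <<'E'
from h import *
for fn in("pics/b_top_full.png","pics/c_top_full.png"):
    im=cv2.imread(fn).astype(np.float32); g=cv2.GaussianBlur(im[...,1]-im[...,0],(0,0),.8)
    m=(g>1.5).astype(np.uint8); m[:,:330]=0;m[:,372:]=0;m[:225]=0;m[275:]=0
    hs=cv2.cvtColor(im.astype(np.uint8),cv2.COLOR_BGR2HSV)[...,1]; m[hs>60]=0
    k=cv2.connectedComponentsWithStats(m); j=1+np.argmax(k[2][1:,4]); ys,xs=np.nonzero(k[1]==j); print(k[2][j])
    pts=[]
    for c in range(xs.min()+2,xs.max()-2):
        r=ys[xs==c].max(); a,b=g[r,c],g[r+1,c]; pts.append((c,r+(a-1.5)/(a-b)))
    pts=np.array(pts,np.float32); l=cv2.fitLine(pts,cv2.DIST_HUBER,0,.01,.01).ravel()
    a=l[2:]-10*l[:2];b=l[2:]+10*l[:2]; A=press(onz('top',a,.044));B=press(onz('top',b,.044)); d=(A-B) if A[1]>B[1] else B-A; print(A,B,"yaw deg",np.degrees(np.arctan2(-d[0],d[1])))
E
```

```text
[330 235  42  36 491]
[-101.5   29.1] [-101.6  -30. ] yaw deg -0.09694708093644015
[341 235  27  22 358]
[-67.6  25.1] [-67.6 -34.1] yaw deg -0.0
```

The carrier is square (yaw 0°) with its front edge at press x -67.6, so its back edge touches the stop. Now to the lever: up, then across to a point in front of the knob.

Request:
move_arm(
  increments=[
    [0,0,-5,0,0],
    [0,-1,-10,0,0],
    [-1,-5,-13.5,0,0],
    [-2.5,-10,-13.5,0,0],
    [-4.4,-15,-13.5,0,0],
  ],
)

```text
t: 14.15
tool_pos: [0.4615, -0.2095, 0.2088]
tool_rot: [0.301, 3.123, -0.003]
contact_force: [1.1, -0.3, 0.1]
opening: -0.0
```

```bash
python3 - <<'E'
from h import *
plan(*PW(-138,-150,205),79.06); print(press(sensors.get_obs()['tool_pos']))
for n,(x,y,w,h) in(('side',(280,210,110,130)),('top',(360,220,80,90))):
    im=get_image(n)["image"][:,:,::-1]; cv2.imwrite(f"pics/a11_{n}.png",cv2.resize(im[y:y+h,x:x+w],None,fx=4.5,fy=4.5,interpolation=cv2.INTER_CUBIC))
plan(*PW(-138,-150,205),79.06)
E
```

```text
t 14.15 pos [ 0.4615 -0.2095  0.2088] jaw 78.97 tilt 0.24 F [ 1.1 -0.3  0.1] open -0.0
-> inc cm [-2.17  0.22  0.39] twist -0.1
[-159.7 -152.2]
t 14.25 pos [ 0.4614 -0.2118  0.208 ] jaw 78.68 tilt 0.18 F [ 0.3 -0.  -0.4] open -0.0003
-> inc cm [-2.14  0.47  0.31] twist -0.4
```

View pics/a11_side.png

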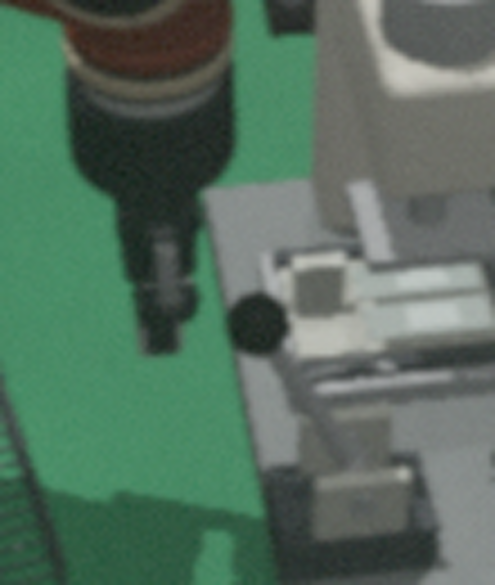

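View pics/a11_top.png

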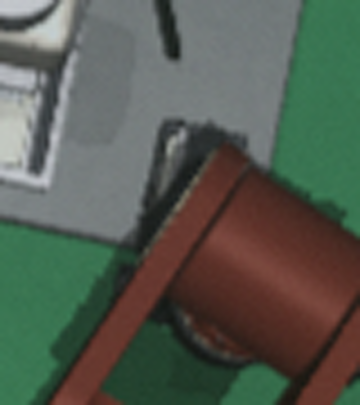

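The closed fingertips stand about 20 mm in front of the black knob (knob at side crop (258,325)) and level with it. Pushing forward in measured steps.

Request:
move_arm(
  increments=[
    [-0.8,0.4,0.2,-0.4,0],
    [-1.6,0.4,0.2,-0.4,0],
    [-2.4,0.4,0.2,-0.4,0],
    [-3.2,0.4,0.2,-0.4,0],
    [-4,0.4,0.2,-0.4,0],
  ],
)

```text
t: 14.88
tool_pos: [0.5002, -0.2108, 0.2063]
tool_rot: [-0.289, -3.125, 0.001]
contact_force: [-8.6, 0.5, 6.2]
opening: -0.0002
```

Request:
move_arm(
  increments=[
    [-0.6,0,0,0,0],
    [-1.2,0,0,0,0],
    [-1.8,0,0,0,0],
    [-2.2,0,0,0,0],
  ],
)

```text
t: 15.38
tool_pos: [0.5223, -0.2148, 0.2059]
tool_rot: [-0.29, -3.127, 0.001]
contact_force: [-4.8, 0.1, 3.2]
opening: 0.0
```

```bash
python3 - <<'E'
from h import *
plan(*PW(-50,-150,205),79.06); print(press(sensors.get_obs()['tool_pos']))
for n,(x,y,w,h) in(('side',(280,210,110,130)),):
    im=get_image(n)["image"][:,:,::-1]; cv2.imwrite(f"pics/a12_{n}.png",cv2.resize(im[y:y+h,x:x+w],None,fx=4.5,fy=4.5,interpolation=cv2.INTER_CUBIC))
plan(*PW(-50,-150,205),79.06)
E
```

```text
t 15.38 pos [ 0.5223 -0.2148  0.2059] jaw 79.42 tilt 0.1 F [-4.8  0.1  3.2] open 0.0
-> inc cm [-4.91 -0.44  0.08] twist 0.4
[ -99.1 -145.9]
t 15.43 pos [ 0.5227 -0.2149  0.2058] jaw 79.41 tilt 0.04 F [-3.5  0.4  2.1] open 0.0007
-> inc cm [-4.86 -0.43  0.08] twist 0.4
```

View pics/a12_side.png

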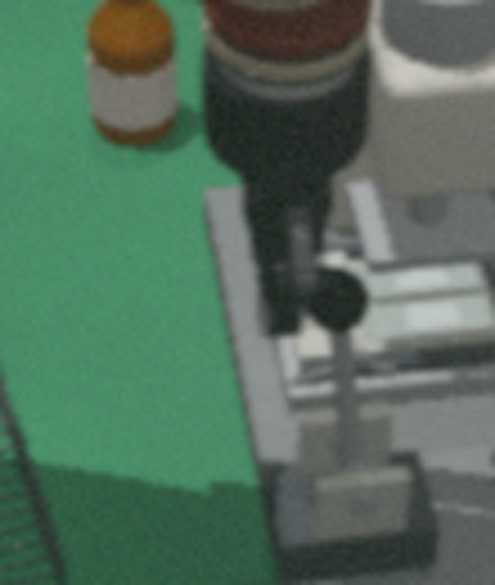

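The knob follows and the lever is now about upright, at the start of the detent. Now through the detent.

Request:
move_arm(
  increments=[
    [-0.6,-0.3,0,0.3,0],
    [-1.2,-0.3,0,0.3,0],
    [-1.8,-0.3,0,0.3,0],
    [-2.4,-0.3,0,0.3,0],
    [-3,-0.3,0,0.3,0],
  ],
)

```text
t: 16.05
tool_pos: [0.5516, -0.2236, 0.2054]
tool_rot: [0.299, 3.127, -0.0]
contact_force: [-2.1, 0.1, 2.1]
opening: 0.0004
```

Request:
move_arm(
  increments=[
    [-0.6,0,0,0,0],
    [-1.2,0,0,0,0],
    [-1.8,0,0,0,0],
    [-2,0,0,0,0],
  ],
)

```text
t: 16.55
tool_pos: [0.5708, -0.2275, 0.2049]
tool_rot: [-0.299, -3.126, -0.001]
contact_force: [-2.1, 0.2, -0.3]
opening: 0.0001
```

```bash
python3 - <<'E'
from h import *
plan(*PW(-50,-150,205),79.06); print(press(sensors.get_obs()['tool_pos']))
for n,(x,y,w,h) in(('side',(280,210,110,130)),):
    im=get_image(n)["image"][:,:,::-1]; cv2.imwrite(f"pics/a13_{n}.png",cv2.resize(im[y:y+h,x:x+w],None,fx=4.5,fy=4.5,interpolation=cv2.INTER_CUBIC))
E
```

```text
t 16.55 pos [ 0.5708 -0.2275  0.2049] jaw 79.06 tilt 0.09 F [-2.1  0.2 -0.3] open 0.0001
-> inc cm [ 0.1  -0.08 -0.01] twist 0.0
[ -49.  -149.2]
```

View pics/a13_side.png

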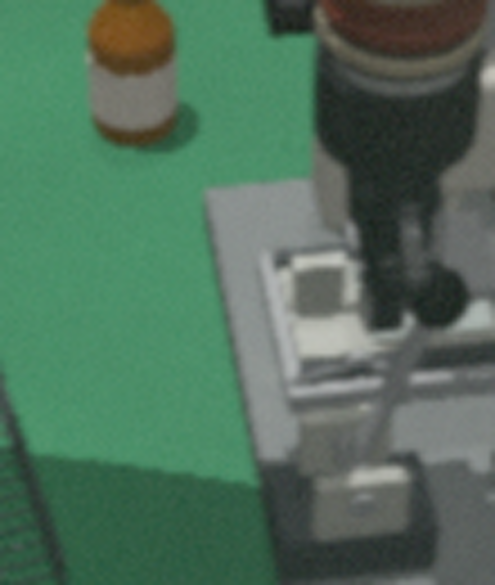

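The knob now leans to the back at crop (440,293). Retreating to the front to look.

Request:
move_arm(
  increments=[
    [1,0,0,0,0],
    [4,0,0,0,0],
    [8,0,0,0,0],
    [12,0,0,0,0],
    [16,0,-3,0,0],
  ],
)

```text
t: 17.23
tool_pos: [0.4109, -0.1959, 0.2329]
tool_rot: [-0.299, -3.123, -0.004]
contact_force: [-0.4, -0.9, -0.1]
opening: -0.0001
```

Request:
move_arm(
  increments=[
    [0,0,0,0,0],
    [0,0,0,0,0],
    [0,0,0,0,0],
    [0,0,0,0,0],
    [0,0,0,0,0],
  ],
)

```text
t: 17.85
tool_pos: [0.4139, -0.1971, 0.2346]
tool_rot: [-0.299, -3.126, -0.001]
contact_force: [-0.1, -0.8, 0.4]
opening: -0.0
```

```bash
python3 - <<'E'
from h import *
plan(*PW(-50,-150,205),79.06)
for n,(x,y,w,h) in(('side',(320,180,110,125)),('top',(310,190,120,100))):
    im=get_image(n)["image"][:,:,::-1]; cv2.imwrite(f"pics/d_{n}_full.png",im); cv2.imwrite(f"pics/a14_{n}.png",cv2.resize(im[y:y+h,x:x+w],None,fx=4.8 if n=='side' else 6,fy=4.8 if n=='side' else 6,interpolation=cv2.INTER_CUBIC))
E
```

```text
t 17.85 pos [ 0.4139 -0.1971  0.2346] jaw 79.07 tilt 0.08 F [-0.1 -0.8  0.4] open -0.0
-> inc cm [-15.89  -0.09   2.94] twist 0.0
```

View pics/a14_side.png

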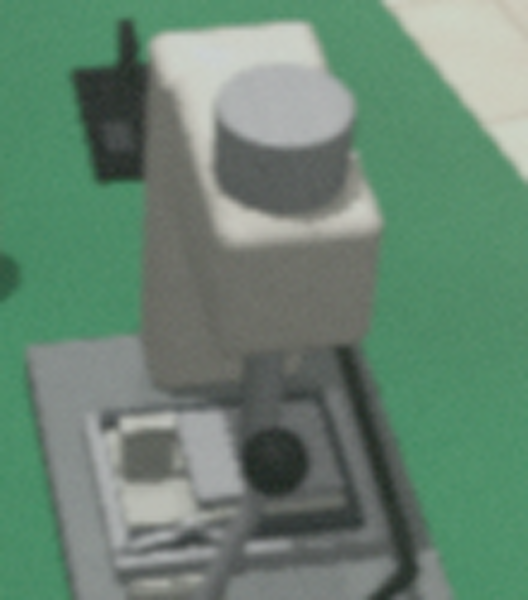

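View pics/a14_top.png

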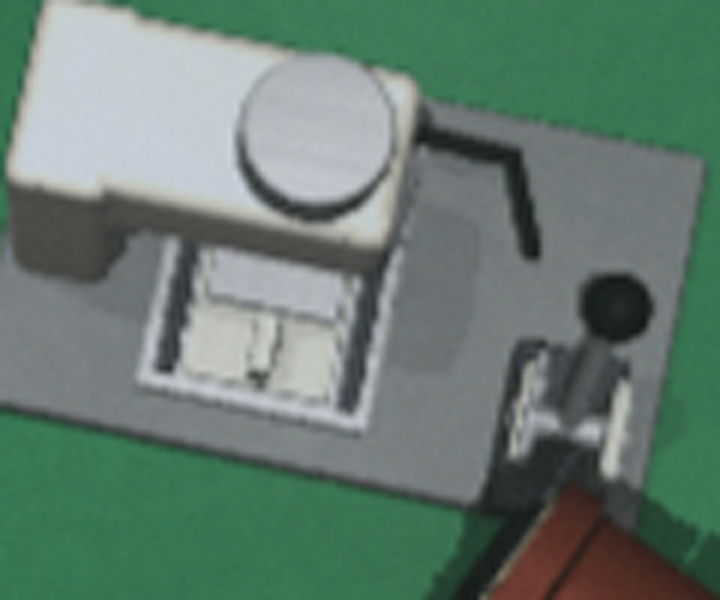

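View pics/d_side_full.png

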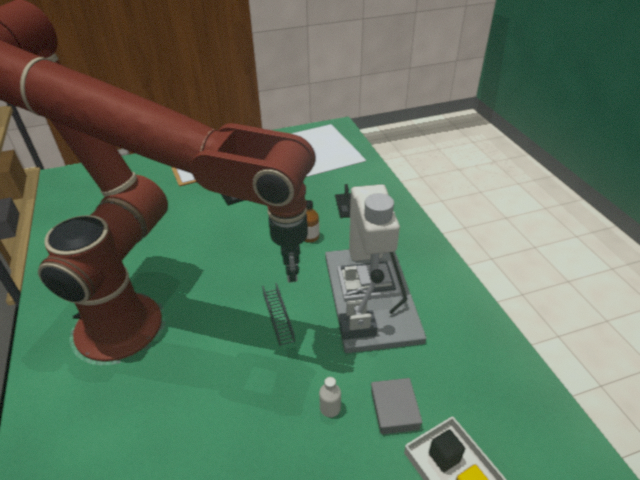

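The platen has come down on the carrier and the ram rod now shows. The lever leans back, and the bottle, rack, box and wash bottle look unmoved. A numeric check next.

```bash
python3 - <<'E'
from h import *
S=lambda x,y:((x+.5)/4.8-.5+320,(y+.5)/4.8-.5+180)
Tt=lambda x,y:((x+.5)/6-.5+310,(y+.5)/6-.5+190)
k,e=tri(S(275,462),Tt(617,305)); p=press(k); print("knob",k,e,p,"lever",np.arctan2((p[0]+60)/1000,k[2]-.085)+.45)
for s,t in(((202,503),(350,320)),((180,412),(205,293))):
    k,e=tri(S(*s),Tt(*t)); print("platen front corner",press(k),k[2],e)
a=cv2.imread("pics/side0.png").astype(int);b=cv2.imread("pics/d_side_full.png").astype(int)
t0=cv2.imread("pics/top0.png").astype(int);t1=cv2.imread("pics/d_top_full.png").astype(int)
for nm,A,B,(x,y,w,h) in(("bottle side",a,b,(300,202,20,42)),("bottle top",t0,t1,(256,245,26,26)),("box top",t0,t1,(450,243,48,42)),("wash side",a,b,(318,375,25,43)),("wash top",t0,t1,(447,296,24,22)),("rack top",t0,t1,(326,308,66,22)),("box side",a,b,(370,376,54,60))):
    d=abs(A-B)[y:y+h,x:x+w].max(2); print(nm,"diff mean",d.mean().round(1),"frac>40",(d>40).mean().round(3))
E
python3 -c "
import cv2
im=cv2.imread('pics/d_top_full.png'); cv2.imwrite('pics/d_top_v.png',im)"
```

```text
knob [ 0.59791098 -0.23372936  0.20220563] 0.00035718873264289767 [ -21.2 -150.1] lever 0.7696870402952474
platen front corner [-27.8 -38.5] 0.05959480717272447 5.0217859452543785e-05
platen front corner [-27.6  33.8] 0.057273120618855256 0.003426236156488157
bottle side diff mean 25.4 frac>40 0.229
bottle top diff mean 2.5 frac>40 0.0
box top diff mean 2.4 frac>40 0.0
wash side diff mean 12.9 frac>40 0.0
wash top diff mean 2.6 frac>40 0.0
rack top diff mean 22.2 frac>40 0.293
box side diff mean 13.0 frac>40 0.0
```

View pics/d_top_v.png

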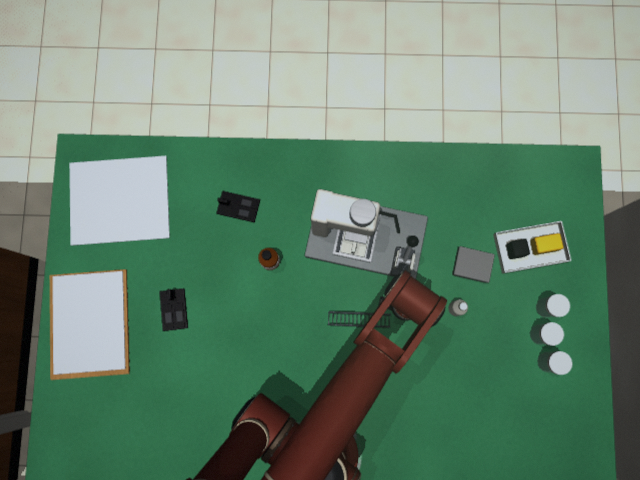

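The lever reads 0.77 rad, inside the notch. The platen's top edge is at about 0.058 m, so its underside is at about 0.047 m, which means it rests on the carrier. In the top view the bystanders are unchanged; the differences in the bottle's side patch and the rack's top patch come from the arm and its shadow. The gripper is in free air, so I'm handing in.

```bash
python3 -c "
from station import order,sensors
o=sensors.get_obs();print(o['t'],o['contact_force']);print(order.finish_job())"
```

```text
17.95 [ 0.42347576 -0.15087723  0.62895168]
the job is handed in; nothing more can be done
None
```

The carrier is seated on the press bed, the valve lever is in its float notch, and the platen has sunk onto the carrier. I handed the job in at t ≈ 18 s, with the robot touching nothing.

**What I did:** I gripped the silver carrier by its tab and set it down between the side guides, about 30 mm short of the stop. These moves can't tilt the gripper, so I let go and pushed the tab with closed fingers until the carrier met the stop (about 12 N in the push direction). Then I backed away and pushed the lever knob through the detent.

**Last checks:**
- **Carrier:** after the push it was square to the press (yaw about 0°). Its front edge was at press x -67.6 mm, so its back edge is against the stop.
- **Lever:** it reads about 0.77 rad, inside the 0.70–0.82 notch.
- **Platen:** its underside is at about z 47 mm by my measurement, against 48 mm expected on a seated carrier.
- **Bystanders:** the amber bottle, wash bottle and slide box match the first top image. The rack was partly hidden by the arm and its shadow, so I checked it by eye only; it looks unmoved and was never touched.

**Disagreements:**
- The side camera read about 1 px (1.5–2 mm) off the top camera, equally for the press and the carrier.
- A first hand-picked reading suggested the carrier was turned 1.8°. The fitted edge line showed 0°, and I went with that.

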